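# Draw the plug gauge from its covered stand and hold it plumb over the ring gauge

## Robot

A 7-joint arm with a two-finger parallel gripper is mounted at the origin on a cart in front of the work surface, level with it; the furniture and walls round the work are solid. World frame = base frame: x ahead of the robot, y to its left, z up, the work surface at z = 0. Lengths are in mm, angles in rad, forces in N, time in s.
With the tool pointing down it reaches from about 425 to 975 mm from the base axis. Payload 16.7 kg.
Tool frame: the origin (TCP) lies on the centre line of the jaws, within the pads' length; the fingertips stand 17 mm ahead of it and the grasp point (between the pads) lies 2 mm behind it; z points along the fingers, x is the direction in which the jaws open and shut, and the axes are right-handed (so a half turn about z gives the same grasp; the last joint's range is limited). The gripper opens to 85 mm and grips with 20 to 120 N. Pads are 22 mm wide; open, the fingers measure 114 mm over their backs; the gripper's body (76 mm by 85 mm) begins 54 mm behind the grasp point. The pads swing forward as they close: fully open they stand 13 mm farther back than shut.
Start: joints at [-0.876, 0.426, 0.074, 1.606, -0.034, 1.111, -0.067], TCP at [504.326, 448.588, 228.002] pointing down, gripper open.
Joint ranges: [-2.85, 2.85], [-0.5, 2.14], [-1.23, 1.37], [0.21, 2.46], [-1.02, 4.16], [0.16, 2.05], [-2.73, 2.73]. Speed limits (rad/s): [1.89, 1.89, 2.39, 2.39, 3.01, 3.01, 3.01].

## Interface

Orientations are given as a unit quaternion [w, x, y, z].
In Python, from cell import bot gives the robot as it stands.
- The arm moves only by the tool servo_tool, never from a script. Its argument "moves" is a list of rows, each a list of 7 numbers: the shift along the tool's x, y, z in mm, then the turn, a rotation vector about the tool's x, y, z in units of 8 degrees (1.0 is 8 degrees), then the opening, from -1 (shut) to 1 (fully open), so that 0 is half open. In form: [[dx, dy, dz, wx, wy, wz, hand], ...]. A call has 1 to 10 rows; each row shifts and turns the commanded pose from where the row before left it, along the tool's axes as they then stand; what a row does not reach is not made up. A row lasts 1/10 s, in which the tool goes at most 50 mm and 8.59 degrees, less where a joint would pass 70% of its speed; a pose out of reach is approached as far as the arm can. A call is refused whole if a number of a shift passes 50 or a number of a turn 1, either way. A call with a gripper value outside its range is refused whole. The fingers move at their own pace and stop on an object; "grip_force" is the grip in N (left out, the last holds). Time passes only in rows, so rows that do not move let the fingers close. It gives the time, the measured TCP pose, the force and the opening at its end, in the units of the state.
- bot.get_obs(): the state, without advancing time (a new reading comes with each control period).
- bot.capture(name): name is "scene" or "top" or "wrist"; returns the picture (384x512x3 uint8, red, green, blue); there is no depth.
- bot.camera_model(name): a dict with "intrinsics" (3x3 intrinsics, pixels), "view" (4x4, takes a point from world to camera coordinates). Camera axes: x right, y down, z forward; pixel columns grow to the right and rows downward; lengths in mm; the calibration is good to about 2 mm. A picture is of the moment at which its call begins: read the wrist's pose just before it. camera_model takes no time and is no camera call; for the wrist camera it gives the pose at the moment of the call.
- bot.hand_in(): hands the job in, once; it reports no verdict.
Trained networks look in the newest picture that a camera, given by its name, has taken for a name from the list of things; names that differ only in an ending like _2 or _b are one class to them, and where a whole thing is asked for, a point or a joint stands for the part that bears it (a point fixed in the world has none). Each returns a list of dicts, best first, with "score" (0 to 1); they miss things now and then, are a little off and sometimes report something else, mostly with a low value. They report only what shows in the picture. A call takes as long as a camera call. They do not tell look-alikes from the thing itself.
- bot.recognise(camera, thing): "uv" ([column, row] in pixels, amid what is visible of it).
- bot.tip_of(camera, thing): "uv" ([column, row] in pixels: a listed point, or the origin of a listed thing).
The state is a dict: "clock": time; "qpos": joint angles; "joint_vel": joint speeds; "joint_efforts": joint torques, N m; "eef_pos": TCP position; "ee_rot": TCP orientation; "ft_force": force on the tool from outside, world axes, zero at the start; "torque": the same for the moment, N m; "width": finger opening in mm.
Only numpy, scipy, OpenCV 4.12 (cv2) and the standard library are available. Lean on these libraries where they do the work, as an engineer would, in place of code of your own. Each camera call takes 0.05 s, during which the arm holds its last target. There are 200 camera calls.

## Task

Swing the clear dust cover of the leaning gauge stand gently back by its red handle until it rests on its stop, then draw the plug gauge out of its pocket, turn it plumb with the end that sat in the pocket pointing straight down, and hold it centred over the bore of the ring gauge with about 5 cm of air between the two. The program finishes while the gripper still holds the gauge there, cover left open; leave the ring gauge, the gear and the flanged part where they lie.

Things in the scene. Friction and masses are not known exactly. Their poses are not given: they have to be found in the camera images.
- gauge_stand: fixed grey stand on a dark base plate (185 x 110 x 12 mm); origin on the work surface under it, z up, -x is its front. Its block has a sloping face, 84 mm wide, with one round pocket whose axis leans 40 degrees from vertical to the front: outward direction (-0.643, 0, 0.766) in the stand's axes. Two posts behind are the open cover's stop.
- pocket_mouth (a point): centre of the pocket's mouth in the sloping face, about 90 mm above the surface; axes as the stand's. The pocket is a 23 mm wide bore, 60 mm deep.
- cover_hinge (a point): point on the cover's hinge axis, in its middle; the axis runs along the stand's y at the upper rear edge of the sloping face; axes as the stand's.
- cover (a joint): hinge of the clear cover (100 mm wide, 66 mm deep; over the gauge when shut), in rad: 0 shut, 1.9 open on its stop behind; grows as the handle goes up and back over the hinge. Stiff (0.12 N m): it stays where it is left. Starts at 0 to 0.3.
- cover_handle (a point): middle of the red handle: a round bar 10 mm thick, 72 mm long along the stand's y, held by two arms 58 mm out from the cover's free edge in the plane of its top; 160 mm from cover_hinge. Shut: in front of the stand, 75 mm above the surface, the cover's top sloping up behind it at 40 degrees; open: the highest point, 277 mm up, right above the hinge, arms down from it, 20 degrees off vertical.
- plug_center (a point): centre of the plug gauge: double-ended steel gauge 118 mm long, 0.14 kg, dark handle. Its +y axis runs to the go end in the pocket (down into it at the start). Along y from the centre: no-go end 21 mm thick, -59 to -45 mm; handle 15 mm thick, -43 to 27; go end 21 mm thick, 27 to 59. In the pocket 58 mm stand out of the face; up to 4 degrees of play.
- plug_tip (a point): middle of the flat face of the go end, the gauge's end that sits in the pocket (59 mm along +y from plug_center)
- ring_gauge_center (a point): centre (half-way up) of the loose steel ring gauge with knurled rim, 54 mm wide, 18 mm high, lying flat with its bore (about 20 mm) upright; its top is 9 mm above this point. It is one of three round parts on the robot's right
- gear_center (a point): centre (half-way up) of the loose toothed gear, 51 mm wide, 20 mm high; to be left alone
- flange_part_center (a point): centre (half-way up) of the loose flanged part, 70 mm wide, 31 mm high; to be left alone
Mind the look-alikes: they are no part of the job. What is shaped like the part that bears ring_gauge_center but black, pink or yellow is not meant.

How it is judged (in metres and radians):
On the way, in this order (a step that is already met when the one before it is completed fails the run):
1. the cover rests open on its stop, the gauge still in its pocket (value of joint cover above 1.8 rad and velocity of joint cover below 0.15 rad/s and distance between plug_center and pocket_mouth below 0.02 m), for 0.2 s.
2. the gauge is held drawn clear of the pocket (distance between plug_center and pocket_mouth above 0.07 m and contact force between plug_gauge and the fingers above 1 N and contact force between plug_gauge and gauge_stand below 0.1 N), for 0.2 s.
At the end, for the whole second after the job is handed in: Held still in the air by the fingers alone: go end down, within 10 degrees of plumb, tip within 15 mm (centre 20 mm) of the ring gauge's axis and 25 to 90 mm above its top; cover open on its stop (within 0.1 rad); ring gauge, gear and flanged part within 10 mm of their start (angle between plug_center's own y axis and vertical above 2.967 rad and horizontal distance between plug_tip and ring_gauge_center below 0.015 m and horizontal distance between plug_center and ring_gauge_center below 0.02 m and height (world z) of plug_tip between 0.043 and 0.108 m and linear speed of plug_gauge below 0.02 m/s and contact force between plug_gauge and the fingers above 1 N and contact force between plug_gauge and ring_gauge below 0.1 N and contact force between plug_gauge and gauge_stand below 0.1 N and value of joint cover above 1.8 rad and distance of each of ring_gauge_center, gear_center, flange_part_center from where it was at the start of the episode below 0.01 m); the arm keeps its last pose, push and grip.
It fails at once if the cover was flung (faster than 2.5 rad/s) (velocity of joint cover above 2.5 rad/s or velocity of joint cover below -2.5 rad/s).
It fails at once if the ring gauge, the gear or the flanged part was pushed about (distance of any of ring_gauge_center, gear_center, flange_part_center from where it was at the start of the episode above 0.015 m).
It fails at once if the gauge was knocked on the ring gauge (contact force between plug_gauge and ring_gauge above 1 N).
It also fails if it takes over 54 s, if anything falls off the work surface, if the arm or the gripper's body presses on something with over 40 N, if the wrist force passes 120 N, or if a joint passes its speed limit or range.

## Working session

There is one attempt and no reset: what is moved stays moved. The work goes in short steps, Python scripts to look and compute and a tool call to move; the robot and the scene stay as the last step left them, time stands still between calls to the robot, and variables do not carry over. Pictures are saved under pics/ and viewed, about 8 in all and at most 12, crops included, and the job is handed in when it is done.

Besides the shell and the picture viewer there is one more tool, called in YAML: its name, and indented under it one key for each argument. servo_tool: Moves the arm, as the interface text tells. Its arguments: {"type":"object","properties":{"moves":{"type":"array"},"grip_force":{"type":"number"}},"required":["moves"]}

```bash
mkdir -p pics; ls
cat > h.py <<'E'
import numpy as np, cv2
from scipy.spatial.transform import Rotation as R
from cell import bot
def cap(c,name=None):
    m=bot.camera_model(c); im=bot.capture(c)
    if name: cv2.imwrite('pics/'+name,im[:,:,::-1])
    return im,m
def ray(m,uv):
    K=np.array(m['intrinsics']);V=np.array(m['view'])
    d=V[:3,:3].T@np.linalg.solve(K,[uv[0],uv[1],1]); o=-V[:3,:3].T@V[:3,3]
    return o,d/np.linalg.norm(d)
def at_z(m,uv,z):
    o,d=ray(m,uv); return o+d*(z-o[2])/d[2]
def tri(rs):
    A=sum(np.eye(3)-np.outer(d,d) for o,d in rs);b=sum((np.eye(3)-np.outer(d,d))@o for o,d in rs)
    return np.linalg.solve(A,b),[np.linalg.norm(np.cross(np.linalg.solve(A,b)-o,d)) for o,d in rs]
def proj(m,p):
    q=np.array(m['view'])[:3,:3]@p+np.array(m['view'])[:3,3]; u=np.array(m['intrinsics'])@q; return u[:2]/u[2]
def pose():
    o=bot.get_obs(); q=o['ee_rot']; return np.array(o['eef_pos']),R.from_quat([q[1],q[2],q[3],q[0]]),o
E
python3 - <<'E'
from h import *
a,ma=cap('scene');b,mb=cap('top')
cv2.imwrite('pics/a.png',np.hstack([cv2.resize(a,(400,300)),cv2.resize(b,(400,300))])[:,:,::-1])
cv2.imwrite('pics/scene.png',cv2.resize(a,(800,600))[:,:,::-1]);cv2.imwrite('pics/top.png',cv2.resize(b,(800,600))[:,:,::-1])
for c,m in(('scene',ma),('top',mb)):
    print(c,ray(m,(256,192)))
    for t in['gauge_stand','pocket_mouth','cover_hinge','cover_handle','plug_center','plug_tip','ring_gauge_center','gear_center','flange_part_center']:
        print(t,[(np.round(d['uv'],1).tolist(),round(d['score'],2)) for d in bot.tip_of(c,t)][:4])
print(bot.get_obs()['ee_rot'])
E
```

```text
pics
scene (array([ 116.47181646, -451.59415276,  797.67659454]), array([ 0.4475798 ,  0.43282808, -0.78251657]))
gauge_stand []
pocket_mouth []
cover_hinge [([265.7, 241.0], 0.69), ([241.4, 150.4], 0.65)]
cover_handle [([245.7, 197.4], 0.66), ([243.6, 163.0], 0.63)]
plug_center []
plug_tip []
ring_gauge_center [([253.5, 275.8], 0.93), ([265.2, 240.9], 0.79), ([231.6, 254.4], 0.78), ([288.5, 212.4], 0.7)]
gear_center [([306.2, 284.5], 0.63)]
flange_part_center [([324.2, 241.4], 0.63)]
top (array([ 362.66595514,  -72.62187961, 1180.94216341]), array([ 0.15027625, -0.00353761, -0.98863772]))
gauge_stand [([202.8, 178.3], 0.96)]
pocket_mouth [([212.7, 179.7], 0.83)]
cover_hinge [([198.5, 173.1], 0.56)]
cover_handle [([259.0, 210.2], 0.97)]
plug_center [([337.7, 220.5], 0.34)]
plug_tip []
ring_gauge_center [([267.4, 248.8], 0.68), ([282.6, 215.2], 0.57), ([295.2, 249.1], 0.51), ([274.7, 174.3], 0.5)]
gear_center [([342.5, 220.5], 0.52)]
flange_part_center [([320.9, 179.6], 0.96)]
[-2.35093420e-05  9.34663143e-01  3.55534540e-01  1.77195142e-06]
```

View pics/scene.png

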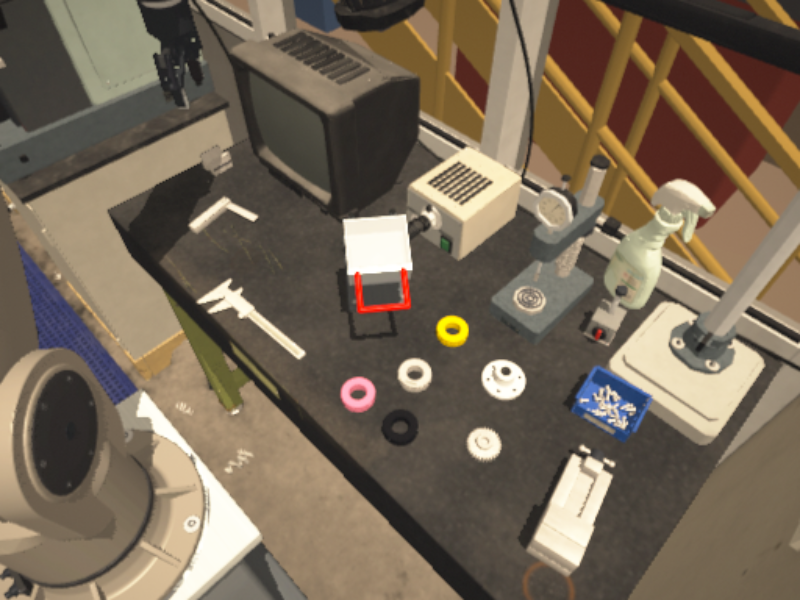

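View pics/top.png

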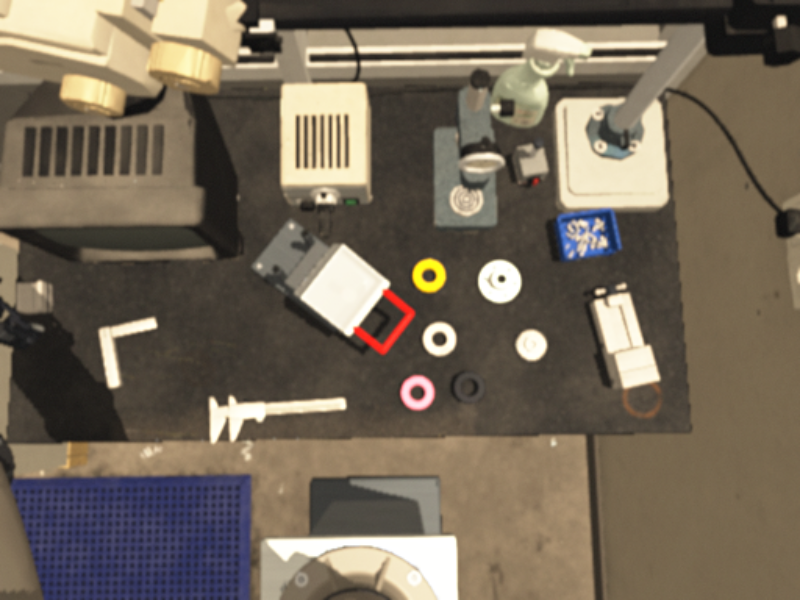

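The ring candidates, in 800-px top view pixels, are yellow (429,275), steel/white (439,338), pink (417,392) and black (467,387). The gear is at (531,345) and the flange at (499,281). I choose the steel one at (439,338), which is at (414,375) in the scene view. The red handle bar runs from (383,353) to (413,313) in the top view, so the stand is yawed about 50°.

```bash
cat > fit.py <<'E'
from h import *
from scipy.optimize import minimize
def geom(p): # handle U from stand params: hinge xy, yaw, theta
    hx,hy,yaw,th=p; f=-np.array([np.cos(yaw),np.sin(yaw),0]); l=np.array([-np.sin(yaw),np.cos(yaw),0]); z=np.array([0,0,1.])
    H=np.array([hx,hy,117.]); a=np.radians(-15.3)+th; P=H+160*(np.cos(a)*f+np.sin(a)*z)
    b=np.radians(-40)+th; d=np.cos(b)*f+np.sin(b)*z
    return P,[P+33*l-58*d,P+33*l,P-33*l,P-33*l-58*d],f,l,H
def mask(im):
    i=im.astype(int); return ((i[...,0]>120)&(i[...,1]<90)&(i[...,2]<90)).astype(np.uint8)
def render(m,pts,shape,s=4):
    c=np.zeros((shape[0]*s,shape[1]*s),np.uint8)
    uv=np.array([proj(m,q) for q in pts]); V=np.array(m['view']); dz=(V[:3,:3]@pts[1]+V[:3,3])[2]
    t=max(1,int(round(10*np.array(m['intrinsics'])[0][0]/dz*s)))
    cv2.polylines(c,[np.round((uv+.5)*s*16).astype(np.int32)],False,255,t,cv2.LINE_AA,4)
    return cv2.resize(c,(shape[1],shape[0]),interpolation=cv2.INTER_AREA)/255.
def fit(views,p0):
    g=[]
    for im,m in views:
        k=mask(im); n,lab,st,_=cv2.connectedComponentsWithStats(k); 
        j=1+np.argmax(st[1:,4]); g.append((cv2.GaussianBlur((lab==j)*1.,(0,0),1.5),m)); print('red',st[j])
    def c(p): return sum(((cv2.GaussianBlur(render(m,geom(p)[1],k.shape),(0,0),1.5)-k)**2).sum() for k,m in g)
    best=None
    for th in(.0,.15,.3):
        r=minimize(c,[*p0[:3],th],method='Nelder-Mead',options=dict(initial_simplex=np.array([[*p0[:3],th]]+[np.array([*p0[:3],th])+e for e in np.diag([40,40,.2,.15])]),maxiter=500))
        if best is None or r.fun<best.fun: best=r
    print('cost',best.fun,'mask',sum((k**2).sum() for k,_ in g)); return best.x
E
python3 - <<'E'
from fit import *
v=[cap(c) for c in('scene','top')]
p00=at_z(v[1][1],(255,213),90); yaw=.9; f=-np.array([np.cos(yaw),np.sin(yaw)])
p=fit(v,[*(p00[:2]-155*f),yaw,.1]); P,_,f,l,H=geom(p)
print('hinge',p,'handle',P,'front',f)
for im,m in v: print([proj(m,q).round(1).tolist() for q in geom(p)[1]])
print('tip pocket top z90',at_z(v[1][1],(212.7,179.7),90),'hinge z117',at_z(v[1][1],(198.5,173.1),117))
for n,t,s in(('ring',(282.6,215.2),(265.2,240.9)),('gear',(342.5,220.5),(306.2,284.5)),('fl',(320.9,179.6),(324.2,241.4))):
    print(n,at_z(v[1][1],t,9).round(1),at_z(v[0][1],s,9).round(1))
E
```

```text
red [227 172  36  29 353]
red [227 185  39  42 430]
cost 68.7363760009522 mask 525.1279872752166
hinge [5.73912315e+02 5.38061729e+01 8.95542828e-01 3.10660253e-01] handle [473.99223802 -70.96276965 123.97776663] front [-0.6250952  -0.78054852 -0.        ]
[[229.4, 174.7], [231.4, 197.8], [259.2, 195.4], [256.6, 172.5]]
[[227.3, 208.6], [245.6, 223.4], [262.5, 201.6], [244.6, 186.6]]
tip pocket top z90 [561.27163497  30.88586813  90.        ] hinge z117 [573.26444748  62.90022944 117.        ]
ring [ 477.6 -146.1    9. ] [ 471.7 -143.1    9. ]
gear [ 461.  -303.8    9. ] [ 454.7 -291.8    9. ]
fl [ 571.5 -251.     9. ] [ 576.5 -249.8    9. ]
```

```bash
cat > plan.py <<'E'
from h import *
yaw=.8955; F=-np.array([np.cos(yaw),np.sin(yaw),0]); L=np.array([-np.sin(yaw),np.cos(yaw),0]); U=np.array([0,0,1.])
def rot(a,jaws='back'):   # tilt a deg from vertical toward the stand's front; jaws across or along stand y
    a=np.radians(a); z=-(np.sin(a)*F+np.cos(a)*U); x=-np.cos(a)*F+np.sin(a)*U
    if jaws=='y': x=L
    if jaws=='-y': x=-L
    return R.from_matrix(np.array([x,np.cross(z,x),z]).T)
def plan(p,r):
    P,Rm,o=pose(); 
    print('turn total',((Rm.inv()*r).as_rotvec(degrees=True)/8).round(2),'shift before turn',Rm.inv().apply(p-P).round(1),'after turn',r.inv().apply(p-P).round(1))
E
python3 - <<'E'
from plan import *
P,Rm,o=pose(); print(P,o['width'],o['ft_force'],Rm.as_matrix().round(2).tolist())
r=rot(40); h=np.array([474,-71,124.]); plan(h-r.as_matrix()[:,2]*120,r); print(h-r.as_matrix()[:,2]*120)
for j in('y','-y'): plan(h,rot(40,j))
E
```

```text
[504.33205404 448.56741841 227.99643176] 85.4639982938375 [ 1.04939445  0.40115411 -0.33447328] [[0.75, 0.66, -0.0], [0.66, -0.75, -0.0], [-0.0, -0.0, -1.0]]
turn total [ 0.42  4.99 -1.16] shift before turn [-444.   381.    12.1] after turn [-392.   301.1 -313.2]
[ 425.78100718 -131.20516466  215.92533317]
turn total [ -3.65   4.33 -11.89] shift before turn [-368.   368.1  104. ] after turn [-301.1 -392.  -193.2]
turn total [4.14 3.5  9.6 ] shift before turn [-368.   368.1  104. ] after turn [ 301.1  392.  -193.2]
```

servo_tool:
  moves:
    - [0,0,-40,0,0,0,0]
    - [-15,15,-30,0,0,0,0]
    - [-47,40,0,0,0,0,0]
    - [-47,40,0,0,0,0,0]
    - [-48,40,0,0,0,0,0]
    - [-48,41,0,0,0,0,0]
    - [-48,41,0,0,0,0,0]
    - [-48,41,0,0,0,0,0]
    - [-48,41,0,0,0,0,0]
    - [-48,41,0,0,0,0,0]

```text
clock: 2.1
eef_pos: [447.1, 29.3, 298.3]
ee_rot: [-0.0, 0.935, 0.356, 0.0]
ft_force: [1.2, -1.2, -0.4]
width: 42.6
```

servo_tool:
  moves:
    - [-45,41,0,0,0,0,0]
    - [0,0,0,0.1,0.98,-0.25,0]
    - [0,0,0,0.1,0.98,-0.25,0]
    - [0,0,0,0.1,0.98,-0.25,0]
    - [0,0,0,0.1,0.98,-0.25,0]
    - [0,0,0,0.1,0.98,-0.25,0]
    - [0,0,0,0,0,0,0]

```text
clock: 2.8
eef_pos: [440.8, -19.7, 297.0]
ee_rot: [-0.146, 0.853, 0.411, 0.288]
ft_force: [-0.5, 1.0, -0.4]
width: 43.1
```

Run:
```python
from plan import *
P,Rm,o=pose(); print(P,o['width'],o['qpos'],o['clock'])
r=rot(40); h=np.array([474,-71,124.]); plan(h-r.as_matrix()[:,2]*120,r)
im,m=cap('wrist','w1.png')
print(proj(m,h)); cv2.imwrite('pics/w1.png',cv2.resize(im,(640,480))[:,:,::-1])
from fit import geom
print([proj(m,q).round(1).tolist() for q in geom([573.9,53.8,.8955,.3107])[1]])
```

```text
[440.78488719 -19.69797302 296.97442813] 43.08976257343031 [-0.51222001 -0.23454114  0.77332962  2.27645488 -0.59646772  0.86052644
  1.52335575] 2.8
turn total [-0.11  0.29 -0.02] shift before turn [-125.7   58.3    4.4] after turn [-1.26e+02  5.80e+01  1.00e-01]
[142.1200488 237.9631308]
[[193.7, 205.1], [138.7, 209.7], [145.4, 264.5], [197.1, 257.6]]
```

View pics/w1.png

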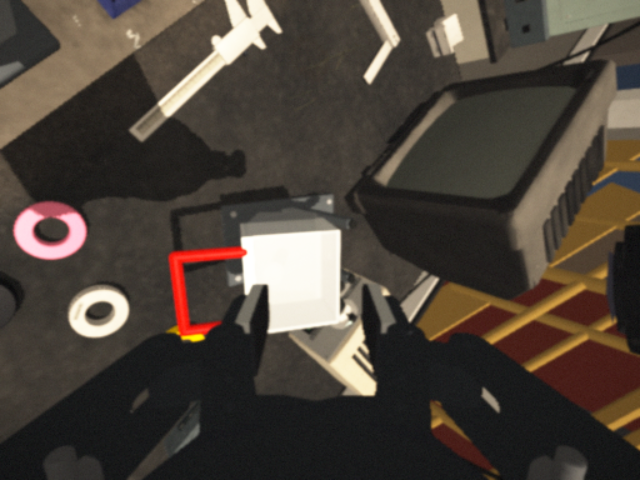

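The bar ends at (175,256) and (184,331) of 640 agree with the prediction to about 5 px. The steel ring is at (100,310). Next I close in.

servo_tool:
  moves:
    - [-21,10,0,0,0.1,0,0]
    - [-21,10,0,0,0.1,0,0]
    - [-21,10,0,0,0.1,0,0]
    - [-21,10,0,-0.1,0,0,0]
    - [-21,9,0,0,0,0,0]
    - [-21,9,0,0,0,0,0]
    - [0,0,0,0,0,0,0]

```text
clock: 3.55
eef_pos: [425.9, -127.2, 218.9]
ee_rot: [-0.149, 0.85, 0.406, 0.302]
ft_force: [0.3, -0.2, 0.4]
width: 42.7
```

Run:
```python
from plan import *
from fit import *
P,Rm,o=pose(); print(P,o['width'],o['qpos'],o['clock'])
im,m=cap('wrist','w2.png')
v=[cap('scene'),cap('top'),(im,m)]
p=fit([v[0],(im,m)],[573.9,53.8,.8955,.31]);print('scene+wrist',p,geom(p)[0])
p=fit(v,[573.9,53.8,.8955,.31]);h=geom(p)[0];print('all',p,h)
r=rot(40); plan(h-r.as_matrix()[:,2]*2,r);
print([[ (np.round(d['uv'],1).tolist(),round(d['score'],2)) for d in bot.tip_of('wrist',t)][:3] for t in('ring_gauge_center','cover_handle','cover_hinge','pocket_mouth')])
```

```text
[ 425.91248771 -127.23943693  218.94983688] 42.71837920631226 [-0.37075627  0.21603146  1.15627127  2.28621959 -1.00344486  1.1499587
  2.29668794] 3.55
red [380 211   6   7  20]
red [ 243  146   61   80 1779]
cost 331.3439482421657 mask 1493.011824019271
scene+wrist [5.62055955e+02 4.51591147e+01 8.75432524e-01 4.14482191e-01] [460.6618403  -76.35918296 140.5061013 ]
red [380 211   6   7  20]
red [227 185  39  42 431]
red [ 243  146   61   80 1779]
cost 480.6525583773179 mask 1796.9124691550114
all [5.70251150e+02 4.99198219e+01 8.71175576e-01 3.53841984e-01] [467.61067393 -72.03308205 130.87162061]
turn total [-0.04  0.05 -0.01] shift before turn [ -6.4  -0.5 110.1] after turn [ -7.1  -1.1 110.1]
[[([157.7, 211.1], 0.93), ([130.9, 133.7], 0.9), ([217.0, 245.7], 0.82)], [([249.9, 188.1], 0.93), ([51.0, 316.3], 0.46)], [], []]
```

Run:
```python
from plan import *
from fit import *
im,m=cap('wrist'); cv2.imwrite('pics/w3.png',cv2.resize(im,(640,480))[:,:,::-1])
v=[cap('top'),(im,m)]
for vv in(v,v[1:]):
    p=fit(vv,[573.9,53.8,.8955,.31]);h=geom(p)[0];print('fit',p,h,[proj(m,q).round(1).tolist() for q in geom(p)[1]])
print('old',[proj(m,q).round(1).tolist() for q in geom([573.9,53.8,.8955,.3107])[1]])
for uv in((157.7,211.1),(130.9,133.7),(217,245.7)): print(at_z(m,uv,9))
h=np.array([474,-71,124.])
r=rot(20); plan(h-r.as_matrix()[:,2]*60,r);plan(h-r.as_matrix()[:,2]*2,r)
```

```text
red [227 185  39  42 432]
red [ 238  147   61   79 1780]
cost 233.56612458443928 mask 1791.1819847631323
fit [5.70184252e+02 4.99281578e+01 8.72038739e-01 3.54482835e-01] [467.6548188  -72.10646481 130.97376797] [[296.7, 153.6], [243.9, 155.1], [243.2, 219.1], [293.0, 213.4]]
red [ 238  147   61   79 1780]
cost 87.68589771460117 mask 1486.2742820016335
fit [5.62108117e+02 4.49723661e+01 8.73553657e-01 4.15966682e-01] [460.5083828  -76.32832673 140.74101672] [[297.3, 151.9], [243.7, 153.9], [243.1, 221.0], [293.5, 213.8]]
old [[295.3, 155.6], [242.8, 158.2], [243.4, 219.7], [292.7, 213.8]]
[ 477.19361253 -137.28303477    9.        ]
[387.28222562 -92.46236965   9.        ]
[ 591.77210578 -118.3606981     9.        ]
turn total [-0.03 -2.47  0.01] shift before turn [12.4  3.6 64.2] after turn [33.4  3.3 56.2]
turn total [-0.03 -2.47  0.01] shift before turn [ -7.2   3.8 118.7] after turn [ 33.4   3.3 114.2]
```

View pics/w3.png

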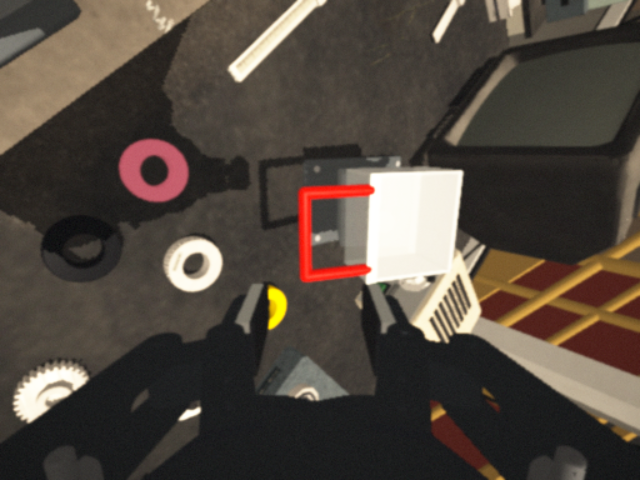

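Run:
```python
from plan import *
import fit as F_
src=open('fit.py').read()
for hl in('33','34.5','36'):
    ns={}; exec(src.replace('33*l',hl+'*l'),ns)
    if hl=='33': v=[cap('top'),cap('wrist')]
    for vv in (v,v[1:]):
        p=ns['fit'](vv,[573.9,53.8,.8955,.31]);print(hl,p.round(3),ns['geom'](p)[0].round(1))
```

```text
red [227 185  39  42 431]
red [ 239  147   61   79 1774]
cost 238.09265519933103 mask 1785.5264207645223
33 [5.70037e+02 4.98000e+01 8.72000e-01 3.55000e-01] [467.5 -72.2 131.1]
red [ 239  147   61   79 1774]
cost 88.94779851761257 mask 1481.6257756287819
33 [5.6161e+02 4.5472e+01 8.8000e-01 4.1500e-01] [460.7 -76.5 140.5]
red [227 185  39  42 431]
red [ 239  147   61   79 1774]
cost 107.74222456769951 mask 1785.5264207645223
34.5 [5.72347e+02 5.32410e+01 8.86000e-01 3.24000e-01] [471.3 -70.5 126.1]
red [ 239  147   61   79 1774]
cost 54.84195870205762 mask 1481.6257756287819
34.5 [5.67745e+02 5.12640e+01 8.92000e-01 3.57000e-01] [467.6 -72.7 131.3]
red [227 185  39  42 431]
red [ 239  147   61   79 1774]
cost 56.63022833062584 mask 1785.5264207645223
36 [5.73487e+02 5.61010e+01 9.02000e-01 3.01000e-01] [474.3 -69.3 122.5]
red [ 239  147   61   79 1774]
cost 34.82884437404506 mask 1481.6257756287819
36 [5.74732e+02 5.68830e+01 9.01000e-01 2.91000e-01] [475.4 -68.5 120.8]
```

```bash
sed -i 's/33\*l/36*l/g' fit.py; sed -i 's/yaw=.8955/yaw=.902/' plan.py
python3 - <<'E'
from plan import *
h=np.array([474.3,-69.3,122.5])
r=rot(20); plan(h-r.as_matrix()[:,2]*60,r);plan(h+r.as_matrix()[:,2]*2,r)
E
```

```text
turn total [-0.   -2.47 -0.03] shift before turn [13.   2.7 66.3] after turn [34.7  2.8 58. ]
turn total [-0.   -2.47 -0.03] shift before turn [ -7.9   2.8 124.7] after turn [ 34.7   2.8 120. ]
```

servo_tool:
  moves:
    - [0,0,0,0,-0.82,0,0]
    - [0,0,0,0,-0.82,0,0]
    - [0,0,0,0,-0.82,0,0]
    - [12,1,20,0,0,0,0]
    - [12,1,20,0,0,0,0]
    - [11,1,18,0,0,0,0]
    - [0,0,0,0,0,0,0]

```text
clock: 4.8
eef_pos: [458.3, -76.8, 182.3]
ee_rot: [-0.108, 0.877, 0.425, 0.197]
ft_force: [-0.8, -0.5, 0.4]
width: 43.0
```

Run:
```python
from plan import *
from fit import *
P,Rm,o=pose(); print(P,o['width'],o['qpos'],o['clock'])
h=np.array([474.3,-69.3,122.5]);r=rot(20);plan(h+r.as_matrix()[:,2]*2,r)
im,m=cap('wrist'); k=mask(im); print(proj(m,h)); 
uv=[proj(m,q) for q in geom([573.5,56.1,.902,.301])[1]]; print(np.round(uv,1).tolist())
c=im.copy(); cv2.polylines(c,[np.round(uv).astype(np.int32)],False,(0,255,0),1)
cv2.imwrite('pics/w4.png',cv2.resize(c,(640,480))[:,:,::-1])
```

```text
[458.28352526 -76.75937588 182.26289497] 43.02103550542183 [-0.69583763  0.21851091  1.1830676   2.2717679  -0.86098399  0.92180895
  1.9615521 ] 4.8
turn total [-0.16 -0.73 -0.03] shift before turn [-12.    9.4  62.5] after turn [-5.6  7.9 63.6]
[236.58341354 216.10575701]
[[308.0, 172.1], [235.6, 173.3], [237.4, 255.6], [304.0, 253.5]]
```

View pics/w4.png

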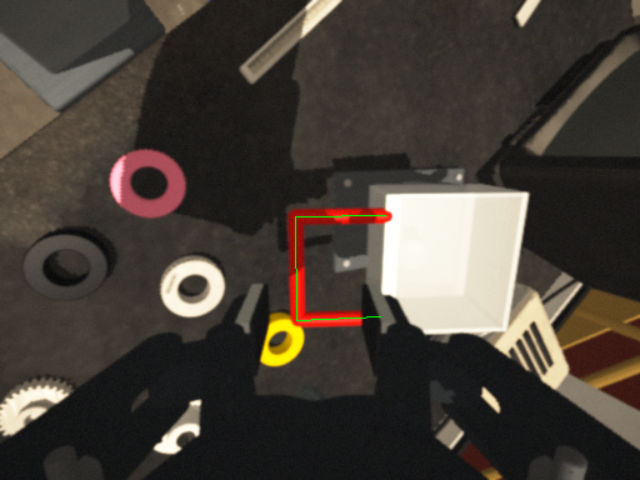

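The green overlay lies on the red bar along its length. I go down onto it and grip lightly.

servo_tool:
  moves:
    - [0,0,0,-0.16,-0.73,0,0]
    - [-5.5,8,8,0,0,0,0]
    - [0,0,18,0,0,0,0]
    - [0,0,18,0,0,0,0]
    - [0,0,18,0,0,0,0]
    - [0,0,0,0,0,0,0]
  grip_force: 20

```text
clock: 5.45
eef_pos: [473.5, -69.7, 122.4]
ee_rot: [-0.083, 0.886, 0.426, 0.164]
ft_force: [0.1, 0.4, 0.6]
width: 42.9
```

Run:
```python
from plan import *
P,Rm,o=pose(); print(P,o['width'],o['ft_force'],o['qpos'].round(2) if hasattr(o['qpos'],'round') else o['qpos'],o['clock'])
h=np.array([474.3,-69.3,122.5]);r=rot(20);plan(h+r.as_matrix()[:,2]*2,r)
```

```text
[473.51091816 -69.71897301 122.4001774 ] 42.91855064473757 [0.12045339 0.4389775  0.57359995] [-0.6   0.36  1.02  2.29 -0.98  0.83  2.02] 5.45
turn total [-0.04 -0.14 -0.05] shift before turn [0.8 0.4 2.2] after turn [0.8 0.4 2.2]
```

servo_tool:
  moves:
    - [0.5,0.4,2,0,0,0,-1]
    - [0,0,0,0,0,0,-1]
    - [0,0,0,0,0,0,-1]
    - [0,0,0,0,0,0,-1]
    - [0,0,0,0,0,0,-1]
    - [0,0,0,0,0,0,-1]
    - [0,0,0,0,0,0,-1]
  grip_force: 20

```text
clock: 6.15
eef_pos: [475.2, -69.1, 121.6]
ee_rot: [-0.083, 0.886, 0.426, 0.164]
ft_force: [0.3, -0.2, -1.0]
width: 0.1
```

Run:
```python
from plan import *
from fit import geom
P,Rm,o=pose(); print(P,o['width'],o['ft_force'],o['torque'],o['clock'])
# arc rows in tool axes at constant orientation, 16 steps to 1.9
ths=np.linspace(.301,1.9,21); G=[geom([573.5,56.1,.902,t])[0] for t in ths]
d=Rm.inv().apply(np.diff(G,axis=0)); print(d.round(1).tolist()); print(G[-1])
```

```text
[475.24942802 -69.09048888 121.63238743] 0.11134620118617555 [ 0.31591072 -0.21291973 -0.97754278] [-0.28096019  0.2170553  -0.01988368] 6.15
[[5.5, -0.1, -11.5], [6.4, -0.1, -11.1], [7.3, -0.1, -10.5], [8.1, -0.1, -9.9], [8.8, -0.1, -9.2], [9.6, -0.1, -8.5], [10.2, -0.1, -7.7], [10.8, -0.1, -6.9], [11.3, -0.1, -6.0], [11.7, -0.1, -5.1], [12.1, -0.1, -4.1], [12.4, -0.1, -3.1], [12.6, -0.1, -2.1], [12.7, -0.1, -1.1], [12.8, -0.1, -0.1], [12.8, -0.1, 0.9], [12.6, -0.1, 1.9], [12.4, -0.1, 2.9], [12.2, -0.1, 3.9], [11.8, -0.1, 4.9]]
[579.66354158  63.8990207  276.69090779]
```

Width reads 0, so the jaws closed on air. I look before doing anything else.

Run:
```python
from fit import *
v=[cap('top'),cap('wrist'),cap('scene')]
t=v[0][0][150:270,190:330]; s=v[2][0][120:250,190:330]
cv2.imwrite('pics/c5.png',np.hstack([cv2.resize(t,(400,343)),cv2.resize(s,(400,343))])[:,:,::-1])
cv2.imwrite('pics/c5.png',np.vstack([np.hstack([cv2.resize(t,(350,300)),cv2.resize(s,(350,300))]),cv2.resize(v[1][0][90:307,:],(700,297))])[:,:,::-1])
print([proj(m,[474.3,-69.3,122.5]).round(1).tolist() for _,m in v])
```

```text
[[253.4, 212.4], [249.9, 238.3], [245.0, 196.5]]
```

View pics/c5.png

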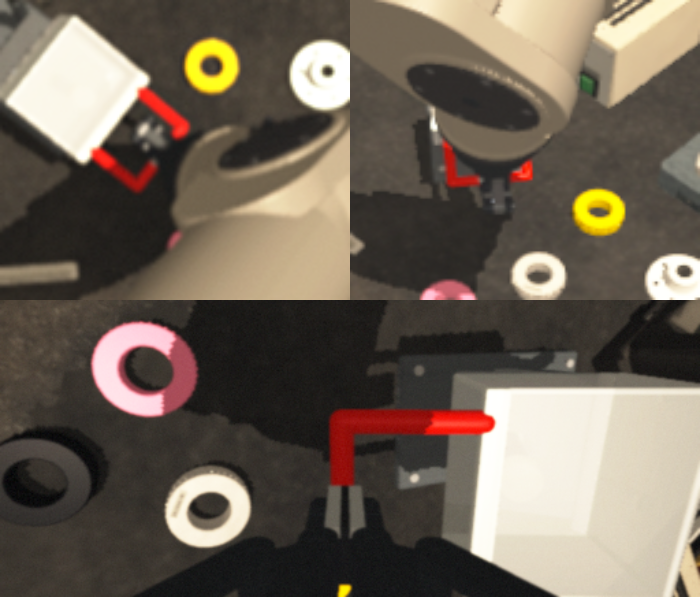

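Run:
```python
from fit import *
src=open('fit.py').read()
v=[cap('wrist'),cap('top')]; K=[]
for im,m in v: K.append(cv2.GaussianBlur(mask(im)*1.,(0,0),1.))
for hl in(35,36,37,38):
  ns={}; exec(src.replace('36*l',f'{hl}*l'),ns)
  def cost(p):
    c=0
    for i,(k,(im,m)) in enumerate(zip(K,v)):
        r=cv2.GaussianBlur(render(m,ns['geom'](p)[1],k.shape),(0,0),1.)
        if i==0: c+=((r-k)[:222,:400]**2).sum()
        else: c+=(np.clip(k-r,0,1)[150:240,200:300]**2).sum()*2
    return c
  print(hl,[(t,round(cost([573.5,56.1,.902,t]),1)) for t in(.15,.2,.25,.28,.3,.32,.35)])
  r=min((minimize(cost,[573.5,56.1,.902,t],method='Nelder-Mead',options=dict(initial_simplex=np.array([[573.5,56.1,.902,t]]+[np.array([573.5,56.1,.902,t])+e for e in np.diag([8,8,.05,.08])]))) for t in(.15,.25,.35)),key=lambda r:r.fun)
  print(r.x.round(3),r.fun.round(1),ns['geom'](r.x)[0].round(1))
```

```text
35 [(0.15, np.float64(2361.8)), (0.2, np.float64(1600.5)), (0.25, np.float64(915.1)), (0.28, np.float64(736.9)), (0.3, np.float64(844.4)), (0.32, np.float64(1139.6)), (0.35, np.float64(1802.7))]
[5.7511e+02 5.8337e+01 9.0300e-01 2.6000e-01] 538.1 [476.  -67.3 115.9]
36 [(0.15, np.float64(2657.4)), (0.2, np.float64(1890.4)), (0.25, np.float64(1037.1)), (0.28, np.float64(633.2)), (0.3, np.float64(604.9)), (0.32, np.float64(821.0)), (0.35, np.float64(1445.7))]
[5.75801e+02 5.77410e+01 9.03000e-01 2.61000e-01] 513.0 [476.7 -67.9 116. ]
37 [(0.15, np.float64(2974.3)), (0.2, np.float64(2217.8)), (0.25, np.float64(1343.0)), (0.28, np.float64(823.2)), (0.3, np.float64(647.9)), (0.32, np.float64(710.7)), (0.35, np.float64(1176.2))]
[5.76324e+02 5.73400e+01 9.05000e-01 2.61000e-01] 509.4 [477.5 -68.5 116.1]
38 [(0.15, np.float64(3293.8)), (0.2, np.float64(2561.7)), (0.25, np.float64(1715.3)), (0.28, np.float64(1182.3)), (0.3, np.float64(935.4)), (0.32, np.float64(880.6)), (0.35, np.float64(1134.5))]
[5.7765e+02 5.6185e+01 8.9900e-01 2.6100e-01] 526.5 [478.1 -69.1 116.1]
```

The jaws closed on nothing and the estimates of the bar's height disagree. I back off 60 mm along the tool and measure again with a clear view.

servo_tool:
  moves:
    - [0,0,-20,0,0,0,0]
    - [0,0,-20,0,0,0,0]
    - [0,0,-20,0,0,0,0]
    - [0,0,0,0,0,0,0]

```text
clock: 6.8
eef_pos: [462.5, -87.2, 179.2]
ee_rot: [-0.082, 0.886, 0.426, 0.166]
ft_force: [0.1, 0.2, -0.8]
width: 42.3
```

Run:
```python
from plan import *
src=open('fit.py').read()
P,Rm,o=pose(); print(P,o['width'],o['clock'])
v=[cap('top'),cap('wrist')]
for hl in('35','36','37'):
    ns={}; exec(src.replace('36*l',hl+'*l'),ns)
    for vv in (v,v[1:]):
        p=ns['fit'](vv,[573.5,56.1,.902,.25]);print(hl,p.round(3),ns['geom'](p)[0].round(1))
h=ns['geom'](p)
im,m=v[1]; uv=[proj(m,q) for q in h[1]]; c=im.copy(); cv2.polylines(c,[np.round(uv).astype(np.int32)],False,(0,255,0),1)
t=v[0][0][150:270,190:330]
cv2.imwrite('pics/c6.png',np.hstack([cv2.resize(c,(512,384)),cv2.resize(t,(280,240))[:, :].repeat(1,0) if 0 else np.vstack([cv2.resize(t,(280,240)),np.zeros((144,280,3),np.uint8)])])[:,:,::-1])
print([(np.round(d['uv'],1).tolist(),round(d['score'],2)) for d in bot.tip_of('wrist','cover_handle')])
```

```text
[462.52676206 -87.17179979 179.23052992] 42.29359563028944 6.8
red [227 209  27  17 163]
red [ 244  153   85   98 2375]
cost 613.7259218269264 mask 2129.154164031193
35 [5.72729e+02 5.58270e+01 8.94000e-01 3.09000e-01] [472.6 -68.8 123.8]
red [ 244  153   85   98 2375]
cost 482.0693938040341 mask 2028.1933688971042
35 [5.72365e+02 5.59090e+01 8.96000e-01 3.12000e-01] [472.4 -68.9 124.2]
red [227 209  27  17 163]
red [ 244  153   85   98 2375]
cost 538.8750255628736 mask 2129.154164031193
36 [5.75163e+02 5.66630e+01 8.97000e-01 2.74000e-01] [475.3 -68.4 118.1]
red [ 244  153   85   98 2375]
cost 408.78421047459443 mask 2028.1933688971042
36 [5.75208e+02 5.68220e+01 8.97000e-01 2.74000e-01] [475.4 -68.3 118.1]
red [227 209  27  17 163]
red [ 244  153   85   98 2375]
cost 510.5093990570567 mask 2129.154164031193
37 [5.77364e+02 5.70840e+01 8.97000e-01 2.48000e-01] [477.5 -67.9 114. ]
red [ 244  153   85   98 2375]
cost 374.8542220838973 mask 2028.1933688971042
37 [5.78781e+02 5.78010e+01 8.98000e-01 2.23000e-01] [479.1 -67.2 110. ]
[([247.7, 202.9], 0.81)]
```

View pics/c6.png

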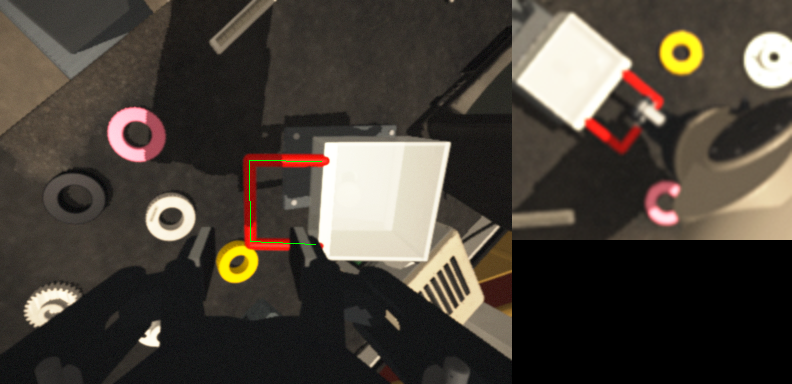

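servo_tool:
  moves:
    - [-20,0,0,0,0,0,0]
    - [-25,0,0,0,0,0,0]
    - [-25,0,0,0,0,0,0]
    - [0,0,0,0,0,0,0]
    - [0,0,0,0,0,0,0]

```text
clock: 7.45
eef_pos: [420.8, -137.5, 151.5]
ee_rot: [-0.083, 0.886, 0.425, 0.164]
ft_force: [0.6, 0.8, 0.4]
width: 42.7
```

Run:
```python
from plan import *
from fit import *
P,Rm,o=pose(); print(P,o['width'],o['clock'],o['qpos'])
im,m=cap('wrist'); 
V=np.array(m['view']); print('cam in tool',Rm.inv().apply(-V[:3,:3].T@V[:3,3]-P).round(1),'axis',Rm.inv().apply(V[2,:3]).round(3), m['intrinsics'][0][0])
for d in(-20,0,17,30): print(d,proj(m,P+Rm.apply([0,0,d])).round(1))
np.savez('v2.npz',im=im,K=m['intrinsics'],V=m['view'])
k=mask(im); ys,xs=np.nonzero(k); print(xs.min(),xs.max(),ys.min(),ys.max())
# bar = columns profile
for y in range(ys.min(),ys.max()+1,8):
    r=np.nonzero(k[y])[0]; print(y,r.min() if len(r) else None,r.max() if len(r) else None,len(r))
for t in(.15,.2,.25,.3,.35): print(t,[proj(m,q).round(1).tolist() for q in geom([573.5,56.1,.902,t])[1]])
```

```text
[ 420.80991718 -137.46029373  151.49575093] 42.72744432673541 7.45 [-0.52910792  0.2613098   1.13036081  2.29509164 -0.81753925  0.89207218
  2.06003093]
cam in tool [   0.9  -71.6 -146.4] axis [-0.001  0.278  0.961] 267.6369430963536
-20 [250.3 255.4]
0 [250.5 238.4]
17 [250.7 227. ]
30 [250.8 219.5]
180 423 108 252
108 201 211 10
116 186 225 3
124 182 231 6
132 180 233 5
140 181 233 4
148 184 230 9
156 191 418 85
164 334 421 88
172 334 347 14
180 333 346 14
188 333 346 14
196 332 345 14
204 331 343 13
212 331 344 14
220 330 343 14
228 329 342 14
236 329 341 13
244 328 406 79
252 375 391 12
0.15 [[397.1, 158.3], [323.8, 157.0], [318.9, 234.5], [385.9, 238.9]]
0.2 [[403.6, 159.2], [328.9, 158.4], [323.3, 238.1], [391.5, 241.3]]
0.25 [[410.5, 160.1], [334.7, 159.8], [328.5, 241.9], [397.6, 243.8]]
0.3 [[417.9, 161.0], [341.4, 161.3], [334.4, 245.9], [404.2, 246.2]]
0.35 [[425.9, 161.9], [349.0, 162.9], [341.1, 250.0], [411.1, 248.7]]
```

Run:
```python
from plan import *
P,Rm,o=pose(); print(o['torque'])
h=np.array([474.3,-69.3,122.5]);r=rot(20)
plan(h-r.as_matrix()[:,2]*58,r); plan(h+r.as_matrix()[:,2]*2,r)
```

```text
[-0.29991054  0.24381848  0.02329492]
turn total [-0.04 -0.14 -0.05] shift before turn [70.9 -0.8  0.4] after turn [70.8 -0.4 -1. ]
turn total [-0.04 -0.14 -0.05] shift before turn [69.6 -0.5 60.4] after turn [70.8 -0.4 59. ]
```

servo_tool:
  moves:
    - [24,0,0,0,0,0,0]
    - [24,0,0,0,0,0,0]
    - [23,-0.5,0,0,-0.1,0,0]
    - [0,0,20,0,0,0,0]
    - [0,0,20,0,0,0,0]
    - [0,0,19,0,0,0,0]
    - [0,0,0,0,0,0,-0.6]
    - [0,0,0,0,0,0,-0.6]
    - [0,0,0,0,0,0,-0.6]

```text
clock: 8.4
eef_pos: [475.1, -69.2, 123.4]
ee_rot: [-0.079, 0.887, 0.426, 0.159]
ft_force: [0.2, 0.6, 0.1]
width: 17.1
```

Run:
```python
from plan import *
P,Rm,o=pose(); print(P,o['width'],o['ft_force'],o['torque'],o['clock'])
w,m=cap('wrist'); s,_=cap('scene'); t,_=cap('top')
cv2.imwrite('pics/c7.png',np.vstack([np.hstack([cv2.resize(t[170:250,210:303],(350,300)),cv2.resize(s[150:230,205:298],(350,300))]),cv2.resize(w[150:257,130:382],(700,297))])[:,:,::-1])
```

```text
[475.08054104 -69.17657575 123.42656722] 17.050074208082624 [0.20655601 0.57387309 0.14624853] [-0.27581324  0.18931815  0.04062603] 8.4
```

View pics/c7.png

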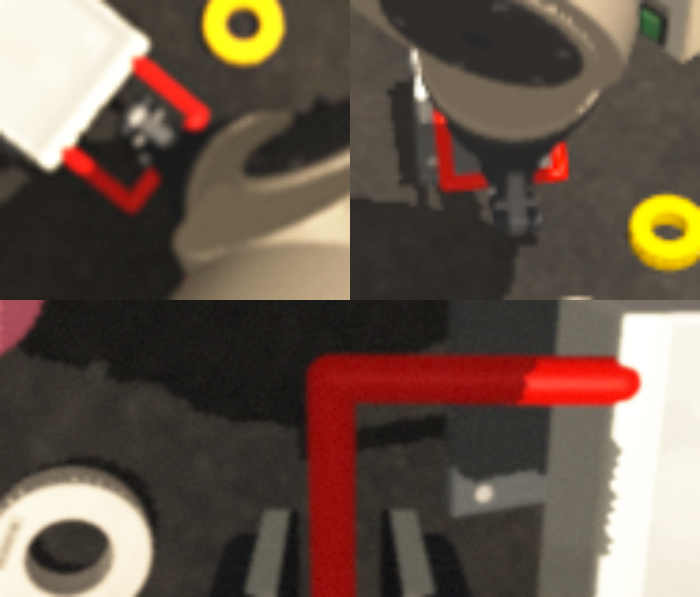

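The bar lies between the open pads. I close in small steps and watch the width.

servo_tool:
  moves:
    - [0,0,0,0,0,0,-0.8]
    - [0,0,0,0,0,0,-0.85]
    - [0,0,0,0,0,0,-0.85]
    - [0,0,0,0,0,0,-0.85]

```text
clock: 8.95
eef_pos: [474.7, -69.0, 122.6]
ee_rot: [-0.08, 0.887, 0.426, 0.158]
ft_force: [0.1, 0.6, 0.6]
width: 6.4
```

Run:
```python
from plan import *
from fit import mask
P,Rm,o=pose(); print(P,o['width'],o['ft_force'],o['torque'],o['clock'])
w,m=cap('wrist'); k=mask(w)
for y in range(170,260,6): 
    r=np.nonzero(k[y,150:300])[0]+150; print(y,(r.min(),r.max()) if len(r) else None, end=' ')
cv2.imwrite('pics/w8.png',w[:,:,::-1])
```

```text
[474.7087772  -68.98328054 122.60264031] 6.355605733227134 [0.07756448 0.63389779 0.572425  ] [-0.25681387  0.19206896 -0.00708975] 8.95
170 None 176 (np.int64(243), np.int64(299)) 182 (np.int64(242), np.int64(299)) 188 (np.int64(242), np.int64(257)) 194 (np.int64(242), np.int64(257)) 200 (np.int64(242), np.int64(257)) 206 (np.int64(243), np.int64(257)) 212 (np.int64(242), np.int64(257)) 218 (np.int64(243), np.int64(257)) 224 (np.int64(243), np.int64(257)) 230 (np.int64(248), np.int64(256)) 236 (np.int64(248), np.int64(256)) 242 (np.int64(247), np.int64(256)) 248 (np.int64(247), np.int64(256)) 254 (np.int64(247), np.int64(256))
```

Red shows through a 6 mm gap, so the bar is still beyond the fingertips. I open, advance 20 mm and close again.

servo_tool:
  moves:
    - [0,0,0,0,0,0,-0.3]
    - [0,0,0,0,0,0,-0.3]
    - [0,0,10,0,0,0,-0.3]
    - [0,0,10,0,0,0,-0.3]
    - [0,0,0,0,0,0,-0.6]
    - [0,0,0,0,0,0,-0.85]
    - [0,0,0,0,0,0,-0.85]
    - [0,0,0,0,0,0,-0.85]
    - [0,0,0,0,0,0,-0.85]

```text
clock: 9.9
eef_pos: [478.2, -64.2, 103.9]
ee_rot: [-0.079, 0.887, 0.426, 0.158]
ft_force: [-4.7, -3.5, -1.0]
width: 9.1
```

Run:
```python
from plan import *
from fit import *
P,Rm,o=pose(); print(P,o['width'],o['ft_force'],o['torque'],o['clock'])
w,m=cap('wrist'); k=mask(w)
for y in range(164,260,6): 
    r=np.nonzero(k[y,150:300])[0]+150; print(y,(r.min(),r.max()) if len(r) else None, end=' ')
cv2.imwrite('pics/w9.png',w[:,:,::-1])
```

```text
[478.24297574 -64.17011338 103.85672322] 9.139418300283925 [-4.65613251 -3.51083921 -1.04681448] [-1.2746806   1.27833644  0.11844234] 9.9
164 None 170 None 176 None 182 (np.int64(245), np.int64(299)) 188 (np.int64(243), np.int64(299)) 194 (np.int64(243), np.int64(299)) 200 (np.int64(243), np.int64(260)) 206 (np.int64(243), np.int64(260)) 212 (np.int64(243), np.int64(260)) 218 (np.int64(243), np.int64(260)) 224 (np.int64(243), np.int64(260)) 230 (np.int64(243), np.int64(260)) 236 (np.int64(244), np.int64(259)) 242 (np.int64(244), np.int64(259)) 248 (np.int64(245), np.int64(259)) 254 (np.int64(245), np.int64(259))
```

Width 9.1 mm means the bar is held. I close fully at 20 N and lift a little to test.

servo_tool:
  moves:
    - [0,0,0,0,0,0,-1]
    - [0,0,0,0,0,0,-1]
    - [5,0,-11.5,0,0,0,-1]
    - [6,0,-11,0,0,0,-1]
    - [7,0,-10.5,0,0,0,-1]
    - [0,0,0,0,0,0,-1]
  grip_force: 20

```text
clock: 10.55
eef_pos: [481.2, -60.5, 141.8]
ee_rot: [-0.08, 0.887, 0.426, 0.158]
ft_force: [-15.0, -12.1, 3.3]
width: 8.8
```

Run:
```python
from plan import *
from fit import *
P,Rm,o=pose(); print(P,o['width'],o['ft_force'],o['torque'],o['clock'])
w,m=cap('wrist'); k=mask(w)
for y in range(164,260,6): 
    r=np.nonzero(k[y,150:300])[0]+150; print(y,(r.min(),r.max()) if len(r) else None, end=' ')
t,mt=cap('top'); s,ms=cap('scene')
for th in (.2,.3,.45,.6): print(th,[proj(mt,q).round(1).tolist() for q in geom([573.5,56.1,.902,th])[1]])
cv2.imwrite('pics/c10.png',np.vstack([np.hstack([cv2.resize(t[140:250,180:308],(350,300)),cv2.resize(s[130:240,180:308],(350,300))]),cv2.resize(w[90:307],(700,297))])[:,:,::-1])
```

```text
[481.16811964 -60.54057257 141.75013518] 8.81883706287201 [-15.02477849 -12.11507701   3.32454313] [-2.51422365  2.91234438  0.3297382 ] 10.55
164 None 170 None 176 (np.int64(285), np.int64(299)) 182 (np.int64(244), np.int64(299)) 188 (np.int64(242), np.int64(299)) 194 (np.int64(242), np.int64(299)) 200 (np.int64(242), np.int64(260)) 206 (np.int64(242), np.int64(260)) 212 (np.int64(242), np.int64(260)) 218 (np.int64(242), np.int64(260)) 224 (np.int64(242), np.int64(260)) 230 (np.int64(243), np.int64(260)) 236 (np.int64(244), np.int64(259)) 242 (np.int64(244), np.int64(259)) 248 (np.int64(244), np.int64(259)) 254 (np.int64(244), np.int64(259)) 0.2 [[226.9, 210.8], [244.3, 224.8], [262.3, 201.3], [245.5, 187.0]]
0.3 [[225.9, 209.7], [244.2, 224.3], [262.5, 200.5], [244.6, 185.7]]
0.45 [[223.6, 207.6], [243.1, 222.9], [261.8, 198.5], [242.7, 183.2]]
0.6 [[220.5, 204.8], [240.7, 220.4], [259.8, 195.6], [239.8, 180.1]]
```

View pics/c10.png

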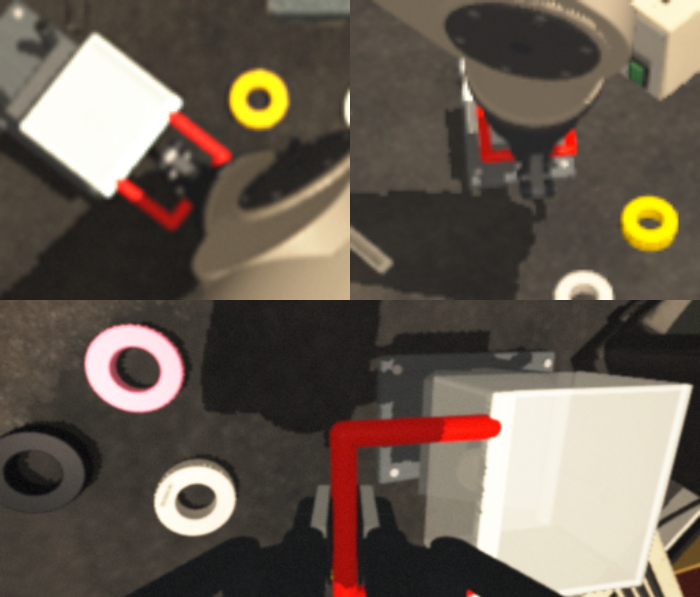

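The cover follows the grip; wrist view shows the bar in the pads. The force of about 19 N toward the front means I'm too close to the hinge. I ease outward and recheck.

servo_tool:
  moves:
    - [-2,0,-0.7,0,0,0,-1]
    - [-2,0,-0.7,0,0,0,-1]
    - [0,0,0,0,0,0,-1]

```text
clock: 11.0
eef_pos: [480.8, -60.9, 141.7]
ee_rot: [-0.081, 0.886, 0.427, 0.159]
ft_force: [9.5, 12.8, -4.2]
width: 9.0
```

```bash
cat > st.py <<'E'
from plan import *
def st(h=(573.5,56.1)):
    P,Rm,o=pose(); f=np.array(o['ft_force']); d=P-np.array([*h,117])
    print('t',o['clock'],'TCP',P.round(1),'w',round(o['width'],1),'force F,L,U',[round(float(f@v),1) for v in(F,L,U)],'TCP rel hinge F,L,U',[round(float(d@v),1) for v in(F,L,U)],'zt',[round(float(Rm.as_matrix()[:,2]@v),3) for v in(F,L,U)])
    print('q',np.round(o['qpos'],2))
E
python3 -c "
from st import *
st()"
```

```text
t 11.0 TCP [480.8 -60.9 141.7] w 9.0 force F,L,U [-15.9, 0.5, -4.2] TCP rel hinge F,L,U [149.3, 0.2, 24.7] zt [-0.351, 0.006, -0.936]
q [-0.62  0.29  0.99  2.26 -0.87  0.8   1.88]
```

```bash
python3 -c "
from st import *
P,Rm,o=pose(); e=np.linspace(13.2,93.6,20)*np.pi/180
G=[160*(np.cos(a)*F+np.sin(a)*U) for a in e]; print(Rm.inv().apply(np.diff(G,axis=0)).round(1).tolist())"
```

```text
[[6.9, -0.1, -9.6], [7.6, -0.1, -9.0], [8.3, -0.1, -8.5], [8.9, -0.1, -7.8], [9.4, -0.1, -7.1], [9.9, -0.1, -6.4], [10.4, -0.1, -5.7], [10.7, -0.1, -4.9], [11.1, -0.1, -4.1], [11.4, -0.1, -3.3], [11.6, -0.1, -2.4], [11.7, -0.1, -1.6], [11.8, -0.1, -0.7], [11.8, -0.1, 0.2], [11.8, -0.0, 1.1], [11.7, -0.0, 1.9], [11.5, -0.0, 2.8], [11.2, -0.0, 3.6], [11.0, -0.0, 4.4]]
```

servo_tool:
  moves:
    - [2,0,0.7,0,0,0,-1]
    - [7,0,-9.6,0,0,0,-1]
    - [7.6,0,-9,0,0,0,-1]
    - [8.3,0,-8.5,0,0,0,-1]
    - [9,0,-7.8,0,0,0,-1]
    - [0,0,0,0,0,0,-1]

```text
clock: 11.6
eef_pos: [491.9, -47.2, 185.6]
ee_rot: [-0.08, 0.887, 0.427, 0.158]
ft_force: [-11.1, -3.2, 5.9]
width: 8.7
```

```bash
python3 -c "
from st import *
st()"
```

```text
t 11.6 TCP [491.9 -47.2 185.6] w 8.7 force F,L,U [9.4, 6.7, 5.9] TCP rel hinge F,L,U [131.6, -0.0, 68.6] zt [-0.349, 0.006, -0.937]
q [-0.77  0.2   1.08  2.21 -0.71  0.84  1.68]
```

servo_tool:
  moves:
    - [8.8,0,-8,0,0,0,-1]
    - [9.9,0,-6.5,0,0,0,-1]
    - [10.4,0,-5.7,0,0,0,-1]
    - [10.7,0,-4.9,0,0,0,-1]
    - [11.1,0,-4.1,0,0,0,-1]
    - [11.4,0,-3.3,0,0,0,-1]
    - [0,0,0,0,0,0,-1]

```text
clock: 12.3
eef_pos: [522.2, -9.8, 237.8]
ee_rot: [-0.08, 0.887, 0.427, 0.158]
ft_force: [-7.4, -0.4, 6.0]
width: 9.2
```

```bash
python3 -c "
from st import *
st()"
```

```text
t 12.3 TCP [522.2  -9.8 237.8] w 9.2 force F,L,U [5.0, 5.6, 6.0] TCP rel hinge F,L,U [83.5, -0.6, 120.8] zt [-0.349, 0.006, -0.937]
q [-0.93  0.13  1.13  2.12 -0.57  0.88  1.43]
```

servo_tool:
  moves:
    - [11.6,0,-2.6,0,0,0,-1]
    - [11.7,0,-1.7,0,0,0,-1]
    - [11.8,0,-0.8,0,0,0,-1]
    - [11.8,0,0.1,0,0,0,-1]
    - [11.8,0,1,0,0,0,-1]
    - [11.7,0,1.8,0,0,0,-1]
    - [0,0,0,0,0,0,-1]

```text
clock: 13.0
eef_pos: [563.9, 41.7, 263.9]
ee_rot: [-0.079, 0.887, 0.427, 0.158]
ft_force: [-6.6, 3.7, 6.8]
width: 8.9
```

```bash
python3 -c "
from st import *
st()"
```

```text
t 13.0 TCP [563.9  41.7 263.9] w 8.9 force F,L,U [1.2, 7.5, 6.8] TCP rel hinge F,L,U [17.3, -1.4, 146.9] zt [-0.349, 0.004, -0.937]
q [-0.99  0.18  1.1   2.03 -0.59  0.92  1.33]
```

servo_tool:
  moves:
    - [11.5,0,2.6,0,0,0,-1]
    - [11,0,3.4,0,0,0,-1]
    - [8,0,3,0,0,0,-1]
    - [3,0,1,0,0,0,-1]
    - [0,0,0,0,0,0,-1]

```text
clock: 13.5
eef_pos: [584.0, 66.3, 265.4]
ee_rot: [-0.08, 0.887, 0.426, 0.157]
ft_force: [-9.9, -3.1, 4.8]
width: 9.4
```

```bash
python3 -c "
from st import *
st()"
```

```text
t 13.5 TCP [584.   66.3 265.4] w 9.4 force F,L,U [8.6, 5.9, 4.8] TCP rel hinge F,L,U [-14.5, -1.9, 148.4] zt [-0.347, 0.005, -0.938]
q [-0.98  0.23  1.07  1.99 -0.63  0.93  1.31]
```

At the stop (θ ≈ 1.89, resisting force 8.6 N). I release, back off along the fingers and look.

servo_tool:
  moves:
    - [0,0,0,0,0,0,0]
    - [0,0,0,0,0,0,0]
    - [0,0,0,0,0,0,0]
    - [0,0,-15,0,0,0,0]
    - [0,0,-25,0,0,0,0]
    - [0,0,-30,0,0,0,0]
    - [-25,0,-20,0,0,0,0]
    - [-45,0,0,0,0,0,0]
    - [-45,0,0,0,0,0,0]
    - [0,0,0,0,0,0,0]

```text
clock: 14.5
eef_pos: [495.3, -45.5, 308.8]
ee_rot: [-0.081, 0.888, 0.424, 0.159]
ft_force: [-0.0, 0.0, 0.2]
width: 42.4
```

Run:
```python
from st import *
from fit import *
st()
v={c:cap(c) for c in('wrist','top','scene')}
for c in v:
    print(c,{t:[(np.round(d['uv'],1).tolist(),round(d['score'],2)) for d in bot.tip_of(c,t)][:2] for t in('plug_center','pocket_mouth','cover_handle','cover_hinge')})
    m=v[c][1]; pm=np.array([573.5,56.1,0])+F*32+90*U
    print('pred handle open',proj(m,geom([573.5,56.1,.902,1.89])[0]).round(1),'mouth',proj(m,pm).round(1),'nogo end',proj(m,pm+59*(.643*F+.766*U)).round(1))
    cv2.imwrite(f'pics/r_{c}.png',v[c][0][:,:,::-1])
w=v['wrist'][0];t=v['top'][0];s=v['scene'][0]
cv2.imwrite('pics/c11.png',np.hstack([cv2.resize(w,(512,384)),np.vstack([cv2.resize(t[120:245,150:330],(276,192)),cv2.resize(s[100:225,170:350],(276,192))])])[:,:,::-1])
```

```text
t 14.5 TCP [495.3 -45.5 308.8] w 42.4 force F,L,U [-0.0, 0.1, 0.2] TCP rel hinge F,L,U [128.2, -1.6, 191.8] zt [-0.351, 0.006, -0.936]
q [-1.08 -0.21  1.14  2.06 -0.13  0.97  1.03]
wrist {'plug_center': [([260.9, 165.7], 0.89)], 'pocket_mouth': [([259.5, 164.5], 0.67)], 'cover_handle': [([386.6, 196.4], 0.86)], 'cover_hinge': [([289.1, 164.0], 0.75)]}
pred handle open [383.9 196. ] mouth [260.4 165.1] nogo end [246.1 173.1]
top {'plug_center': [([213.1, 180.4], 0.64)], 'pocket_mouth': [([213.6, 182.9], 0.61)], 'cover_handle': [([192.2, 154.8], 0.87)], 'cover_hinge': [([198.9, 168.5], 0.69)]}
pred handle open [188.9 155.8] mouth [212.7 182.7] nogo end [223.4 189. ]
scene {'plug_center': [([241.0, 163.9], 0.44)], 'pocket_mouth': [([242.6, 163.1], 0.81)], 'cover_handle': [([237.0, 175.9], 0.67), ([239.6, 98.3], 0.65)], 'cover_hinge': [([241.8, 149.0], 0.96)]}
pred handle open [236.6  99.2] mouth [240.3 166.3] nogo end [241.2 165.2]
```

View pics/c11.png

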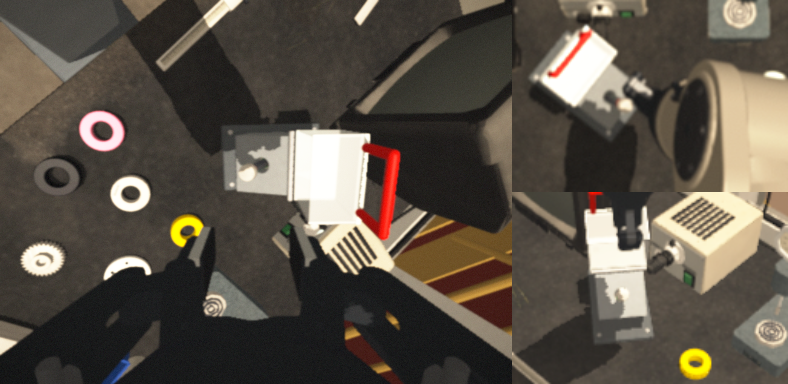

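The cover stands open, with the handle at wrist (387,196), and the plug's bright no-go end is at wrist (247,172). Both are within 3 px of my model. Tip pixels also show that the pads lie about 15 mm behind the nominal TCP, so I allow for that.

Run:
```python
from st import *
M=np.array([573.5,56.1,0])+F*32+90*U; A=.643*F+.766*U; print(M)
for j in('y','-y'):
    r=rot(40,j); plan(M+100*A,r)
```

```text
[553.65865369  30.99380601  90.        ]
turn total [ -1.94   1.91 -11.18] shift before turn [-24.7  -0.6 144. ] after turn [  1.4 -71.5 127.4]
turn total [ 1.9   1.94 11.08] shift before turn [-24.7  -0.6 144. ] after turn [ -1.4  71.5 127.4]
```

servo_tool:
  moves:
    - [0,0,0,0,0,0.9,0.2]
    - [0,0,0,0,0,0.9,0.2]
    - [0,0,0,0,0,0,0.2]

```text
clock: 15.55
eef_pos: [498.1, -41.7, 310.0]
ee_rot: [-0.099, 0.934, 0.311, 0.147]
ft_force: [-0.3, -0.6, 0.7]
width: 51.6
```

Run:
```python
from st import *
st()
M=np.array([573.5,56.1,0])+F*32+90*U; A=.643*F+.766*U
for j in('y','-y'):
    r=rot(40,j); plan(M+100*A,r)
```

```text
t 15.55 TCP [498.1 -41.7 310. ] w 51.6 force F,L,U [0.7, -0.1, 0.7] TCP rel hinge F,L,U [123.5, -1.4, 193.0] zt [-0.348, 0.004, -0.937]
q [-1.01 -0.17  1.09  2.06 -0.18  0.98  0.82]
turn total [ -1.75   2.22 -12.98] shift before turn [-23.8   5.5 143.9] after turn [  1.4 -71.4 127.4]
turn total [2.07 1.63 9.28] shift before turn [-23.8   5.5 143.9] after turn [ -1.4  71.4 127.4]
```

servo_tool:
  moves:
    - [0,0,0,0.207,0.163,0.928,0.2]
    - [0,0,0,0.207,0.163,0.928,0.2]
    - [0,0,0,0.207,0.163,0.928,0.2]
    - [0,0,0,0.207,0.163,0.928,0.2]
    - [0,0,0,0.207,0.163,0.928,0.2]
    - [0,0,0,0.207,0.163,0.928,0.2]
    - [0,0,0,0.207,0.163,0.928,0.2]
    - [0,0,0,0.207,0.163,0.928,0.2]
    - [0,0,0,0.207,0.163,0.928,0.2]
    - [0,0,0,0.207,0.163,0.928,0.2]

```text
clock: 16.55
eef_pos: [498.0, -41.7, 310.1]
ee_rot: [-0.324, 0.888, -0.308, 0.112]
ft_force: [-0.1, 1.0, -0.5]
width: 51.6
```

Run:
```python
from st import *
st()
M=np.array([573.5,56.1,0])+F*32+90*U; A=.643*F+.766*U
r=rot(40,'-y'); plan(M+100*A,r)
```

```text
t 16.55 TCP [498.  -41.7 310.1] w 51.6 force F,L,U [-0.7, 0.7, -0.5] TCP rel hinge F,L,U [123.5, -1.4, 193.1] zt [-0.644, 0.001, -0.765]
q [-0.82 -0.16  1.15  2.18 -0.68  0.89  0.07]
turn total [-0.01  0.    0.01] shift before turn [ -1.5  71.6 127.4] after turn [ -1.4  71.4 127.5]
```

servo_tool:
  moves:
    - [0,18,25,0,0,0,0.2]
    - [0,18,25,0,0,0,0.2]
    - [0,18,25,0,0,0,0.2]
    - [-1.4,17.5,25,0,0,0,0.2]
    - [0,0,15,0,0,0,0.2]
    - [0,0,0,0,0,0,0.2]
    - [0,0,0,0,0,0,0.2]

```text
clock: 17.25
eef_pos: [507.2, -30.7, 238.4]
ee_rot: [-0.318, 0.891, -0.304, 0.114]
ft_force: [0.5, -1.2, -0.1]
width: 51.2
```

Run:
```python
from st import *
st()
M=np.array([573.5,56.1,0])+F*32+90*U; A=.643*F+.766*U
r=rot(40,'-y'); plan(M+100*A,r)
w,m=cap('wrist','w12.png'); print({t:[(np.round(d['uv'],1).tolist(),round(d['score'],2)) for d in bot.tip_of('wrist',t)][:2] for t in('plug_center','pocket_mouth','cover_hinge')})
for s in(-10,0,30,59): print(s,proj(m,M+s*A).round(1))
P,Rm,o=pose(); print('axis',[proj(m,P+Rm.apply([0,0,d])).round(1).tolist() for d in(0,50,100)])
cv2.imwrite('pics/w12.png',cv2.resize(w[60:300,100:420],(800,600))[:,:,::-1])
```

```text
t 17.25 TCP [507.2 -30.7 238.4] w 51.2 force F,L,U [0.7, -1.1, -0.1] TCP rel hinge F,L,U [109.2, -1.8, 121.4] zt [-0.637, -0.003, -0.771]
q [-0.44  0.1   0.85  2.25 -1.02  0.91  0.44]
turn total [ 0.06 -0.02  0.09] shift before turn [-2.5 35.7 63.6] after turn [-1.8 36.3 63.3]
{'plug_center': [([251.9, 206.2], 0.96)], 'pocket_mouth': [([250.8, 205.6], 0.8)], 'cover_hinge': [([252.4, 192.2], 0.63)]}
-10 [250.4 202.1]
0 [250.4 204.8]
30 [250.3 213.8]
59 [250.3 224.3]
axis [[253.0, 237.5], [252.7, 208.9], [252.6, 191.0]]
```

View pics/w12.png

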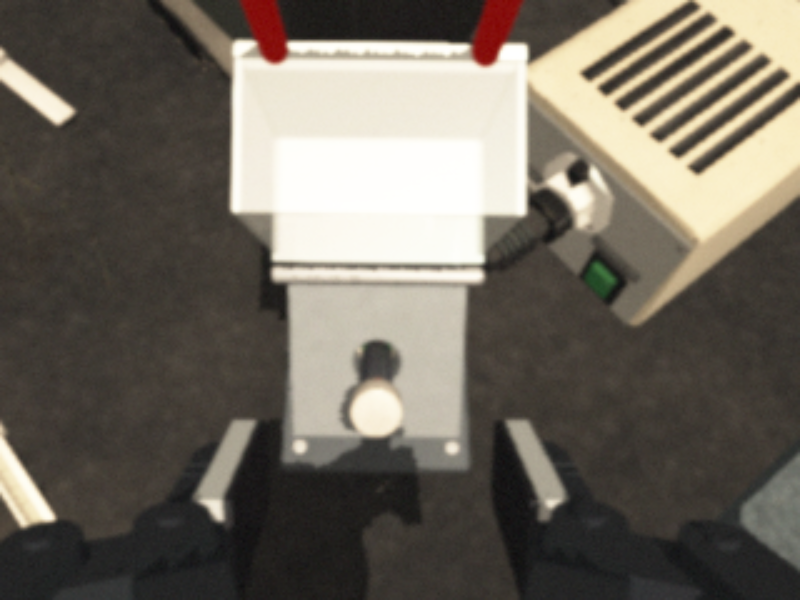

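The plug's no-go end is centred at column 375 of 800, with the jaws either side at 215 and 530. Joint 5 has reached its limit at this tilt, so I use a 25° tilt. The pads then hold the handle 15° off its axis, which is fine.

Run:
```python
from st import *
M=np.array([573.5,56.1,0])+F*32+90*U; A=.643*F+.766*U
r=rot(25,'-y'); zt=r.as_matrix()[:,2]; plan(M+28*A+15*zt-60*zt,r)
```

```text
turn total [-1.83 -0.03  0.08] shift before turn [-2.2 24.7 91.9] after turn [-1.6  0.8 95.2]
```

servo_tool:
  moves:
    - [0,0,0,-0.92,0,0.04,0.2]
    - [0,0,0,-0.92,0,0.04,0.2]
    - [-1,0,25,0,0,0,0.2]
    - [-0.6,0.8,30,0,0,0,0.2]
    - [0,0,30,0,0,0,0.2]
    - [0,0,10,0,0,0,0.2]
    - [0,0,0,0,0,0,0.2]
    - [0,0,0,0,0,0,0.2]

```text
clock: 18.25
eef_pos: [530.6, 5.8, 152.7]
ee_rot: [-0.224, 0.918, -0.318, 0.076]
ft_force: [-0.9, -0.9, -0.6]
width: 51.2
```

Run:
```python
from st import *
st()
M=np.array([573.5,56.1,0])+F*32+90*U; A=.643*F+.766*U
r=rot(25,'-y'); zt=r.as_matrix()[:,2]; plan(M+28*A-45*zt,r)
w,m=cap('wrist'); print({t:[(np.round(d['uv'],1).tolist(),round(d['score'],2)) for d in bot.tip_of('wrist',t)][:2] for t in('plug_center','pocket_mouth','cover_hinge')})
for s in(-10,0,30,59): print(s,proj(m,M+s*A).round(1))
P,Rm,o=pose(); print('axis',[proj(m,P+Rm.apply([0,0,d])).round(1).tolist() for d in(0,45)])
cv2.imwrite('pics/w13.png',cv2.resize(w[60:300,100:420],(800,600))[:,:,::-1])
```

```text
t 18.25 TCP [530.6   5.8 152.7] w 51.2 force F,L,U [1.2, 0.2, -0.6] TCP rel hinge F,L,U [66.1, 2.4, 35.7] zt [-0.459, 0.004, -0.889]
q [-0.5   0.26  0.73  2.23 -0.98  0.74  0.28]
turn total [-0.29  0.03  0.01] shift before turn [ 2.4  2.9 -0.9] after turn [ 2.4  2.9 -0.8]
{'plug_center': [([258.9, 200.1], 0.86)], 'pocket_mouth': [([256.8, 198.1], 0.64)], 'cover_hinge': [([257.3, 150.4], 0.87)]}
-10 [256.1 193.8]
0 [256.2 199.6]
30 [256.6 219.8]
59 [257.1 245. ]
axis [[253.5, 238.2], [253.2, 211.7]]
```

servo_tool:
  moves:
    - [3,3,0,-0.29,0,0,0.2]
    - [0,0,15,0,0,0,0.2]
    - [0,0,15,0,0,0,0.2]
    - [0,0,14,0,0,0,0.2]
    - [0,0,0,0,0,0,0.2]

```text
clock: 18.95
eef_pos: [542.3, 17.3, 110.3]
ee_rot: [-0.205, 0.923, -0.319, 0.069]
ft_force: [0.1, -0.3, 0.4]
width: 51.3
```

Run:
```python
from st import *
st()
M=np.array([573.5,56.1,0])+F*32+90*U; A=.643*F+.766*U
r=rot(25,'-y'); zt=r.as_matrix()[:,2]; plan(M+28*A+15*zt,r)
w,m=cap('wrist'); g=cv2.cvtColor(w,cv2.COLOR_RGB2GRAY)
for s in(0,30,59): print(s,proj(m,M+s*A).round(1))
n,l,stt,c=cv2.connectedComponentsWithStats((g>150).astype(np.uint8)); print([(stt[i].tolist(),c[i].round(0).tolist()) for i in range(1,n) if stt[i,4]>40 and 180<c[i][0]<330])
cv2.imwrite('pics/w14.png',cv2.resize(w[60:384,80:432],(652,600))[:,:,::-1])
```

```text
t 18.95 TCP [542.3  17.3 110.3] w 51.3 force F,L,U [0.1, -0.3, 0.4] TCP rel hinge F,L,U [49.8, 0.4, -6.7] zt [-0.422, 0.005, -0.906]
q [-0.38  0.33  0.53  2.22 -1.01  0.65  0.28]
turn total [0.   0.04 0.01] shift before turn [ 0.5 -0.3 13.9] after turn [ 0.4 -0.3 13.9]
0 [254.1 211.5]
30 [254.2 241.2]
59 [254.3 280.8]
[([53, 0, 459, 142, 57736], [271.0, 67.0]), ([171, 147, 168, 11, 1463], [255.0, 153.0]), ([187, 161, 136, 62, 5934], [258.0, 184.0])]
```

View pics/w14.png

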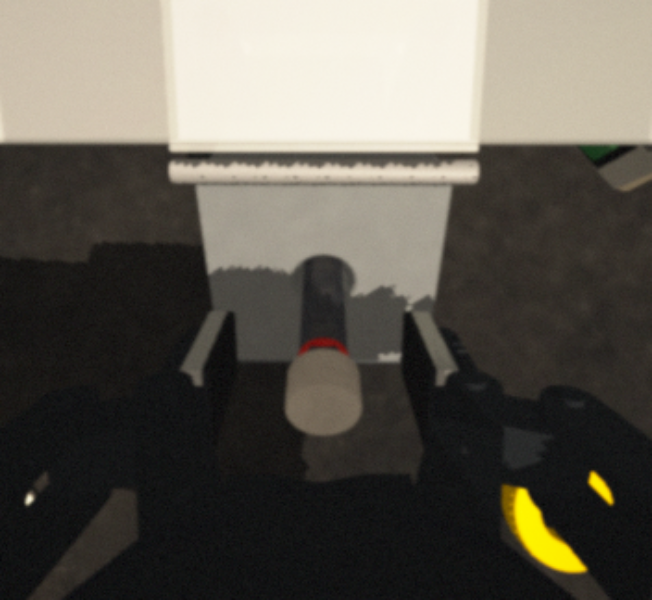

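The plug sits centred between the pads, and the tips are level with the red ring at the top of the handle. I go about 22 mm deeper and grip.

servo_tool:
  moves:
    - [0.5,0,9,0,0,0,0.2]
    - [0,0,9,0,0,0,0.2]
    - [0,0,4,0,0,0,0.2]
    - [0,0,0,0,0,0,-0.4]
    - [0,0,0,0,0,0,-1]
    - [0,0,0,0,0,0,-1]
    - [0,0,0,0,0,0,-1]
    - [0,0,0,0,0,0,-1]
  grip_force: 60

```text
clock: 19.8
eef_pos: [548.8, 23.2, 91.6]
ee_rot: [-0.205, 0.923, -0.32, 0.07]
ft_force: [-3.6, -3.8, 6.5]
width: 17.4
```

Run:
```python
from st import *
st()
```

```text
t 19.8 TCP [548.8  23.2  91.6] w 17.4 force F,L,U [5.2, 0.5, 6.5] TCP rel hinge F,L,U [41.1, -1.0, -25.4] zt [-0.423, 0.003, -0.906]
q [-0.25  0.35  0.36  2.22 -1.01  0.58  0.27]
```

Run:
```python
from st import *
A=.643*F+.766*U; P,Rm,o=pose(); print(Rm.inv().apply(A*10).round(2), o['width'])
```

```text
[-0.03  2.59 -9.66] 17.374906317618294
```

servo_tool:
  moves:
    - [0,1.3,-4.8,0,0,0,-1]
    - [0,2.6,-9.7,0,0,0,-1]
    - [0,2.6,-9.7,0,0,0,-1]
    - [0,2.6,-9.7,0,0,0,-1]
    - [0,0,0,0,0,0,-1]

```text
clock: 20.3
eef_pos: [534.8, 5.1, 119.2]
ee_rot: [-0.205, 0.922, -0.32, 0.07]
ft_force: [-0.3, 0.0, -0.1]
width: 16.9
```

Run:
```python
from st import *
st()
M=np.array([573.5,56.1,0])+F*32+90*U; A=.643*F+.766*U
w,m=cap('wrist'); print({t:[(np.round(d['uv'],1).tolist(),round(d['score'],2)) for d in bot.tip_of('wrist',t)][:2] for t in('plug_center','pocket_mouth')})
for s in(0,35,59): print(s,proj(m,M+s*A).round(1))
```

```text
t 20.3 TCP [534.8   5.1 119.2] w 16.9 force F,L,U [0.2, 0.3, -0.1] TCP rel hinge F,L,U [64.0, -1.3, 2.2] zt [-0.423, 0.003, -0.906]
q [-0.25  0.29  0.41  2.22 -0.92  0.63  0.22]
{'plug_center': [([250.0, 222.5], 0.94)], 'pocket_mouth': [([253.6, 192.8], 0.87)]}
0 [251.6 192.9]
35 [251.4 222.7]
59 [251.2 250.3]
```

servo_tool:
  moves:
    - [0,3.9,-14.5,0,0,0,-1]
    - [0,3.9,-14.5,0,0,0,-1]
    - [0,3.9,-14.5,0,0,0,-1]
    - [0,3.9,-14.5,0,0,0,-1]
    - [0,3.9,-14.5,0,0,0,-1]
    - [0,2.6,-9.7,0,0,0,-1]
    - [0,0,0,0,0,0,-1]
    - [0,0,0,0,0,0,-1]
    - [0,0,0,0,0,0,-1]

```text
clock: 21.35
eef_pos: [501.1, -36.6, 182.3]
ee_rot: [-0.205, 0.923, -0.319, 0.069]
ft_force: [1.1, -0.5, -1.0]
width: 17.5
```

```bash
cat > ax.py <<'E'
from st import *
# plug pose: centre and tip in the tool frame from wrist view detections (rays cut with tool plane x=0)
def tool_pt(m,P,Rm,uv):
    o,d=ray(m,uv); o=Rm.inv().apply(o-P); d=Rm.inv().apply(d); return o-d*o[0]/d[0] if abs(d[0])>.5 else (o,d)
E
python3 - <<'E'
from st import *
st()
M=np.array([573.5,56.1,0])+F*32+90*U; A=.643*F+.766*U; C=M+120*A
P,Rm,o=pose()
print('model: plug centre in tool',Rm.inv().apply(C-P).round(1),'axis in tool',Rm.inv().apply(-A).round(3))
for c in('wrist','scene','top'):
    im,m=cap(c); print(c,{t:[(np.round(d['uv'],1).tolist(),round(d['score'],2)) for d in bot.tip_of(c,t)][:2] for t in('plug_center','plug_tip')})
    P,Rm,o=pose()
    for s in(100,94): C=M+s*A; print(s,proj(m,C).round(1),proj(m,C-59*A).round(1))
E
```

```text
t 21.35 TCP [501.1 -36.6 182.3] w 17.5 force F,L,U [-0.3, -1.2, -1.0] TCP rel hinge F,L,U [117.7, -0.6, 65.3] zt [-0.422, 0.005, -0.907]
q [-0.25  0.14  0.5   2.21 -0.72  0.75  0.09]
model: plug centre in tool [-0.6 -7.5  4. ] axis in tool [ 0.005 -0.26   0.966]
wrist {'plug_center': [([255.9, 228.4], 0.58)], 'plug_tip': [([252.3, 103.9], 0.73), ([251.8, 183.4], 0.62)]}
100 [252.5 205.6] [252.8 166.9]
94 [252.6 200.7] [252.8 163.9]
scene {'plug_center': [([241.5, 162.7], 0.37)], 'plug_tip': [([240.4, 162.2], 0.52), ([241.6, 164.0], 0.27)]}
100 [242.  164.3] [240.9 165.6]
94 [241.9 164.4] [240.8 165.7]
top {'plug_center': [([239.1, 194.7], 0.74)], 'plug_tip': [([223.8, 191.0], 0.56)]}
100 [231.4 193.7] [220. 187.]
94 [230.2 193. ] [218.9 186.4]
```

The plug moved with the hand: 119 mm drawn, tip about 60 mm clear of the face, and wrist detections at rows 228/183 against predictions of about 226/183. I lift, turn 40° about the tool's x, then measure the ring.

Run:
```python
from st import *
r=rot(-15,'-y'); P,Rm,o=pose()
Ct=np.array([0,-7.5,4]); ax=np.array([0,-.26,.966]); T=Ct+59*ax
print((r.apply(ax)).round(3))
ring=np.array([475.5,-142,9]); tgt=np.array([ring[0],ring[1],120])-r.apply(T)
print(tgt); plan(tgt,r); print('up60 in tool',Rm.inv().apply([0,0,60]).round(1))
```

```text
[ 0.001  0.001 -1.   ]
[ 471.60902702 -146.92343215  184.82710684]
turn total [-5.    0.03  0.02] shift before turn [ 44.6  93.9 -46.1] after turn [ 44.9 101.4  25.2]
up60 in tool [ -0.2 -25.3 -54.4]
```

servo_tool:
  moves:
    - [0,-12,-27,0,0,0,-1]
    - [0,-13,-27,0,0,0,-1]
    - [0,0,0,-0.84,0,0,-1]
    - [0,0,0,-0.84,0,0,-1]
    - [0,0,0,-0.83,0,0,-1]
    - [0,0,0,-0.83,0,0,-1]
    - [0,0,0,-0.83,0,0,-1]
    - [0,0,0,-0.83,0,0,-1]
    - [0,0,0,0,0,0,-1]

```text
clock: 22.7
eef_pos: [502.2, -34.5, 241.4]
ee_rot: [0.125, 0.938, -0.321, -0.045]
ft_force: [0.1, 0.9, -2.5]
width: 17.4
```

Run:
```python
from st import *
st()
r=rot(-15,'-y')
T=np.array([0,-7.5,4])+59*np.array([0,-.26,.966])
ring=np.array([475.5,-142,9]); plan(np.array([ring[0],ring[1],130])-r.apply(T),r)
```

```text
t 22.7 TCP [502.2 -34.5 241.4] w 17.4 force F,L,U [-0.8, 0.5, -2.5] TCP rel hinge F,L,U [115.3, -0.2, 124.4] zt [0.264, 0.002, -0.964]
q [-0.54  0.25  0.43  1.89  0.09  1.22 -0.81]
turn total [0.04 0.01 0.06] shift before turn [45.  91.5 73.2] after turn [45.7 91.5 72.8]
```

servo_tool:
  moves:
    - [12,23,10,0,0,0,-1]
    - [12,23,10,0,0,0,-1]
    - [11,23,10,0,0,0,-1]
    - [10,22.5,20,0,0,0,-1]
    - [0,0,22.5,0,0,0,-1]
    - [0,0,0,0,0,0,-1]
    - [0,0,0,0,0,0,-1]

```text
clock: 23.4
eef_pos: [470.4, -149.1, 196.4]
ee_rot: [0.123, 0.937, -0.324, -0.044]
ft_force: [0.7, 0.4, -0.3]
width: 17.2
```

```bash
cat > m.py <<'E'
from st import *
from scipy.optimize import least_squares
def look(n):
    st()
    T=np.array([0,-7.5,4])+59*np.array([0,-.26,.966]); rs=[]
    for c in('wrist','top','scene'):
        P,Rm,o=pose(); im,m=cap(c,f'{n}_{c}.png')
        d={t:[(np.round(d['uv'],1).tolist(),round(d['score'],2)) for d in bot.tip_of(c,t)][:4] for t in('plug_center','plug_tip','ring_gauge_center')}
        print(c,d)
        print(' ring z9:',[at_z(m,u,9)[:2].round(1).tolist() for u,s in d['ring_gauge_center']],'model tip',proj(m,P+Rm.apply(T)).round(1),'centre',proj(m,P+Rm.apply([0,-7.5,4])).round(1),'tip',(P+Rm.apply(T)).round(1),'ring(475.5,-142)',proj(m,[475.5,-142,9]).round(1))
E
python3 -c "
from m import *
look('d')"
```

```text
t 23.4 TCP [ 470.4 -149.1  196.4] w 17.2 force F,L,U [-0.7, -0.3, -0.3] TCP rel hinge F,L,U [225.0, -46.3, 79.4] zt [0.259, 0.003, -0.966]
q [-0.39  0.26  0.5   1.99  0.11  1.07 -0.62]
wrist {'plug_center': [([253.6, 226.1], 0.79)], 'plug_tip': [([256.3, 178.2], 0.8)], 'ring_gauge_center': [([322.9, 52.7], 0.95), ([248.4, 125.6], 0.83), ([174.8, 145.8], 0.78)]}
 ring z9: [[579.9, -125.4], [471.7, -137.8], [384.6, -101.6]] model tip [253.3 177.2] centre [253.6 223.1] tip [ 474.1 -144.1  131.6] ring(475.5,-142) [253.1 126.4]
top {'plug_center': [([288.7, 204.2], 0.35)], 'plug_tip': [], 'ring_gauge_center': [([296.2, 248.3], 0.84), ([282.2, 218.1], 0.4)]}
 ring z9: [[390.1, -179.5], [469.9, -144.9]] model tip [284.7 211.3] centre [286.5 208.4] tip [ 474.8 -143.7  131.9] ring(475.5,-142) [281.1 216. ]
scene {'plug_center': [([270.3, 193.8], 0.89), ([236.2, 99.0], 0.66)], 'plug_tip': [([265.5, 211.9], 0.78)], 'ring_gauge_center': [([257.8, 272.4], 0.86), ([227.7, 254.7], 0.68), ([285.3, 213.2], 0.64), ([263.9, 239.8], 0.59)]}
 ring z9: [[396.8, -190.5], [378.1, -105.0], [571.7, -121.9], [471.7, -138.5]] model tip [267.9 212.6] centre [268.9 196.6] tip [ 474.3 -144.   131.5] ring(475.5,-142) [265.9 239.7]
```

Run:
```python
from m import *
for c,u in(('wrist',(250,126)),('scene',(265,240)),('top',(281,216))):
    im,m=cap(c); g=cv2.cvtColor(im,cv2.COLOR_RGB2GRAY); x,y=u
    h=30 if c=='wrist' else 16
    crop=cv2.resize(g[y-h:y+h,x-h:x+h],None,fx=8,fy=8,interpolation=cv2.INTER_CUBIC); t,b=cv2.threshold(crop,0,255,cv2.THRESH_OTSU)
    cs,hi=cv2.findContours(b,cv2.RETR_CCOMP,cv2.CHAIN_APPROX_NONE)
    for k,cc in enumerate(cs):
        if len(cc)<40: continue
        (ex,ey),ax,an=cv2.fitEllipse(cc); uv=((ex+.5)/8-.5+x-h,(ey+.5)/8-.5+y-h); hole=hi[0][k][3]>=0
        print(c,t,'hole' if hole else 'outer',np.round(uv,1),'axes px',np.round(np.array(ax)/8,1),'z9',at_z(m,uv,9)[:2].round(1),'z18',at_z(m,uv,18)[:2].round(1))
```

```text
wrist 150.0 outer [250.1 127.9] axes px [44.2 47.6] z9 [ 471.6 -141.4] z18 [ 473.5 -139.2]
wrist 150.0 hole [249.7 127.9] axes px [22.8 23.2] z9 [ 471.3 -141.1] z18 [ 473.2 -138.8]
scene 149.0 outer [265.2 239.6] axes px [21.  21.7] z9 [ 474.5 -140.5] z18 [ 470.4 -144.1]
scene 149.0 hole [265.3 239.3] axes px [6.1 9.9] z9 [ 475.3 -140.1] z18 [ 471.2 -143.7]
top 128.0 outer [278. 214.] axes px [31.1 38.1] z9 [ 481. -134.] z18 [ 480.1 -133.5]
top 128.0 hole [286.9 210.3] axes px [ 2.4 12. ] z9 [ 490.6 -157.9] z18 [ 489.6 -157.3]
```

Run:
```python
from st import *
P,Rm,o=pose(); print(P,Rm.inv().apply([-1.3,3,0]).round(1),Rm.inv().apply([0,0,-63]).round(1)); r=rot(-15,'-y'); plan(P,r)
```

```text
[ 470.28874846 -149.33952715  195.99572347] [-2.9 -1.5 -0.4] [  0.2 -16.3  60.8]
turn total [0.   0.02 0.03] shift before turn [0. 0. 0.] after turn [0. 0. 0.]
```

servo_tool:
  moves:
    - [-3,-1.5,0,0,0,0,-1]
    - [0,-4,15,0,0,0,-1]
    - [0,-4,15,0,0,0,-1]
    - [0,-4,15,0,0,0,-1]
    - [0,-4,15,0,0,0,-1]
    - [0,0,0,0,0,0,-1]
    - [0,0,0,0,0,0,-1]
    - [0,0,0,0,0,0,-1]

```text
clock: 24.95
eef_pos: [469.0, -146.3, 134.3]
ee_rot: [0.123, 0.937, -0.324, -0.044]
ft_force: [-0.3, 0.5, -0.8]
width: 17.5
```

Run:
```python
from m import *
look('e')
for t in('gear_center','flange_part_center','cover_handle'):
  print(t,[(np.round(d['uv'],1).tolist(),round(d['score'],2)) for d in bot.tip_of('scene',t)][:2])
# dark plug handle vs ring: bore in wrist
im,m=cap('wrist'); cv2.imwrite('pics/end.png',cv2.resize(im[80:280,150:350],(600,600))[:,:,::-1])
```

```text
t 24.95 TCP [ 469.  -146.3  134.3] w 17.5 force F,L,U [-0.2, 0.5, -0.8] TCP rel hinge F,L,U [223.6, -43.5, 17.3] zt [0.259, 0.002, -0.966]
q [-0.37  0.35  0.48  2.05  0.08  0.93 -0.62]
wrist {'plug_center': [([252.0, 222.9], 0.83)], 'plug_tip': [([253.0, 177.8], 0.66)], 'ring_gauge_center': [([223.2, 219.5], 0.96), ([161.5, 170.4], 0.84), ([344.7, 57.6], 0.83), ([249.5, 147.2], 0.68)]}
 ring z9: [[391.2, -189.0], [382.9, -101.7], [582.3, -124.9], [470.7, -138.1]] model tip [253.2 177.2] centre [253.5 223.2] tip [ 472.7 -141.3   69.4] ring(475.5,-142) [255.8 147.3]
top {'plug_center': [([285.7, 213.1], 0.51), ([203.3, 169.5], 0.49)], 'plug_tip': [([212.9, 180.7], 0.36)], 'ring_gauge_center': [([298.1, 249.9], 0.61), ([204.6, 179.0], 0.57), ([268.8, 251.1], 0.53), ([281.2, 216.2], 0.43)]}
 ring z9: [[385.9, -184.3], [578.3, 60.3], [384.0, -107.7], [475.0, -142.4]] model tip [282.1 214.8] centre [283.7 212.3] tip [ 472.6 -141.2   69.2] ring(475.5,-142) [281.1 216. ]
scene {'plug_center': [([267.6, 213.4], 0.82)], 'plug_tip': [([266.9, 229.2], 0.76)], 'ring_gauge_center': [([256.7, 272.8], 0.81), ([287.9, 211.2], 0.7), ([264.0, 238.9], 0.62)]}
 ring z9: [[394.2, -189.4], [581.5, -122.4], [473.8, -136.9]] model tip [265.6 227.4] centre [266.4 213.3] tip [ 472.4 -141.2   68.8] ring(475.5,-142) [265.9 239.7]
gear_center [([305.9, 281.2], 0.69)]
flange_part_center [([323.0, 238.7], 0.68), ([267.6, 212.0], 0.64)]
cover_handle [([235.9, 100.0], 0.64)]
```

```bash
python3 -c "
from h import *
print(bot.hand_in()); o=bot.get_obs(); print(o['clock'],o['width'])"
```

```text
the job is handed in; nothing more can be done
None
the job is handed in; nothing more can be done
```

I swung the cover back by its red handle onto its stop and drew the plug gauge out. I turned it plumb, go end down, held it over the steel ring gauge and handed in at about 25 s of the 54 s allowed. No verdict is reported.

**What the last checks showed:**

| Check | Reading |
|---|---|
| Plug tip | about (472.6, -141.2, 69) mm, about 51 mm above the ring's top |
| Ring axis | about (473, -141) mm; the three views spread by about 4 mm |
| Gauge plumb | plumb by the model; wrist view agrees within 2 px, scene view within about 3 px |
| Grip | 17.4 mm open, commanded at 60 N |
| Cover handle | detected within 1 px of its expected open position (joint about 1.88 rad) |
| Gear and flange | detected within about 3 px of their first sightings |

**What went wrong or disagreed:**
- **First grips:** the first two closings on the red handle caught nothing, because the pads lay about 15 mm behind where I took them to be. I advanced 20 mm and the next grip held.
- **Tilt:** at a 40° tilt, joint 5 reached its limit, so I gripped the gauge with the tool tilted 25°.
- **Grip width:** the reading lies between the handle's 15 mm and the no-go end's 21 mm, so the pads probably touch both.
- **Top view:** it was largely blocked by the arm at the end and gave only weak detections.
- **Last look:** the final close-up was not viewed because the picture limit was reached, so the end state rests on the numbers above.

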